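# Prop up the plate drainer and load it

### The arm

A 6-joint arm with a two-finger parallel gripper is mounted at the origin on a cart in front of the work surface, level with it; the furniture and walls round the work are solid. World frame = base frame: x ahead of the robot, y to its left, z up, the work surface at z = 0. Lengths are in m, angles in rad, forces in N, time in s.
With the tool pointing down it reaches from about 0.325 to 0.925 m from the base axis. Payload 3.1 kg.
Tool frame: the origin (TCP) lies between the finger pads; the fingertips stand manip.nose_length ahead of it and the grasp point (between the pads) lies 2 mm behind it (manip.nose_length is the distance from the TCP to the fingertips, in m); z points along the fingers, y is the line along which they close (so a half turn about z gives the same grasp; the last joint's range is limited). The gripper opens to 85 mm and grips with 20 to 120 N. Pads are 22 mm wide; open, the fingers measure 114 mm over their backs; the gripper's body (76 mm by 85 mm) begins 54 mm behind the grasp point. The pads swing forward as they close: fully open they stand 13 mm farther back than shut.
Start: joints at [1.181, 0.217, 1.613, -0, 1.311, -0.112], TCP at [0.171, 0.601, 0.248] pointing down, gripper open.
Joint ranges: [-2.75, 2.75], [-0.78, 2.1], [0.31, 2.55], [-1.13, 4.27], [0.13, 2.63], [-2.58, 2.58]. Speed limits (rad/s): [2.79, 2.79, 3.14, 3.14, 3.14, 3.14].

### API

Orientations are given as a unit quaternion [w, x, y, z].
In Python, from bench import manip, cams, workorder gives the robot as it stands.
- The arm moves only by the shell command python3 -m crank 'ROWS' [OPENING]. ROWS is JSON, a list of rows, each an object of numbers: "tx", "ty", "tz": the shift along the tool's x, y, z in m; "rx", "ry", "rz": the turn, a rotation vector about the tool's x, y, z in degrees. A call has 1 to 10 rows; each row is the pose to reach, as a shift and turn from the pose commanded when the call began, along the tool's axes at that moment; what a row does not reach only later rows make up. A row lasts 1/8 s, in which the tool goes at most 62.5 mm and 10.7 degrees, less where a joint would pass 70% of its speed; a pose out of reach is approached as far as the arm can. A call with a gripper value outside its range is refused whole. OPENING is the finger opening in m, from 0 to 0.0854, set as the call begins (- or left out, the last holds). The fingers move at their own pace and stop on an object; the grip force is fixed at half the most. Time passes only in rows, so rows that repeat a pose let the fingers close. It gives the time, the measured TCP pose, the force, the opening and the grip force at its end, in the units of the state.
- manip.read_state(): the state, without advancing time (a new reading comes with each control period).
- cams.snapshot(name): name is "scene" or "top"; returns the picture (420x560x3 uint8, red, green, blue); there is no depth.
- cams.get_calibration(name): a dict with "fx", "fy", "cx", "cy" (pixels), "D" ([k1, k2, p1, p2, k3] as OpenCV has them; the pictures are not rectified), "view" (4x4, takes a point from world to camera coordinates). Camera axes: x right, y down, z forward; pixel columns grow to the right and rows downward; lengths in m; the calibration is good to about 2 mm. A picture is of the moment at which its call begins. get_calibration takes no time and is no camera call.
- workorder.finish_job(): hands the job in; it is judged then, once.
The state is a dict: "clock": time; "joint_pos": joint angles; "qvel": joint speeds; "joint_efforts": joint torques, N m; "tool_pos": TCP position; "ee_rot": TCP orientation; "force": force on the tool from outside, world axes, zero at the start; "wrist_torque": the same for the moment, N m; "finger_gap": finger opening in m; "gripper_force": force on a finger pad.
Only numpy, scipy, OpenCV 4.12 (cv2) and the standard library are available. Lean on these libraries where they do the work, as an engineer would, in place of code of your own. Each camera call takes 0.05 s, during which the arm holds its last target. There are 200 camera calls.

### The job

Tilt the empty white slotted drainer back on its rear edge until it leans by itself on the black rest behind it, slide the flat aluminium blade a few centimetres under the middle of its raised front (leaving clear room behind for the rear edge to stay on the bench), and lower the drainer gently onto the blade so that it slopes to the rear. Then stand every grey plate from the aluminium stand on end in the drainer, fully down, one to a slot. Do not disturb the timer or the glass dish behind.

Things in the scene. Friction and masses are not known exactly. Their poses are not given: they have to be found in the camera images.
- rack: white drainer block, 80 (x) x 150 (y) x 110 (z) mm, 0.65 to 0.95 kg, loose, flat closed underside; origin under its centre, +x to its rear, z up, y to its left. In its top are 4 slots, 13 mm wide, 70 mm long along its x, 60 mm deep (floor 50 mm above the underside), 38 mm apart along its y. It carries a steel grab bar. Once tilted back by more than about 31 degrees it leans on the rest by itself (at about 44 degrees); at less it falls forward again.
- rack_bar (a point): middle of the drainer's round steel grab bar, diameter 14 mm, 135 mm long along the drainer's y on two posts 125 mm apart; at [-50, 0, 155] mm in the drainer's frame, so 45 mm above its top and 10 mm ahead of its front face. Taken across from above it turns easily between loosely closed fingers, but sticks between tight ones
- rack_front (a point): middle of the drainer's lower front edge, [-40, 0, 0] mm in its frame
- rack_rear (a point): middle of the drainer's lower rear edge, [40, 0, 0] mm in its frame: the edge it tilts on; stands on the bench
- slot0 (a point): middle of the mouth of a slot, at the drainer's top, [0, -57, 110] mm in its frame
- slot1 (a point): middle of the mouth of a slot, at the drainer's top, [0, -19, 110] mm in its frame
- slot2 (a point): middle of the mouth of a slot, at the drainer's top, [0, 19, 110] mm in its frame
- slot3 (a point): middle of the mouth of a slot, at the drainer's top, [0, 57, 110] mm in its frame
- rest_bar (a point): middle of the black rest's round rubber bar, diameter 18 mm, 150 mm long along y, 69 mm above the bench, on a fixed stand behind the drainer; the tilted drainer's rear face leans on it
- blade_tab (a point): centre of the upright tab of the blade, 12 (x) x 60 (y) mm, rising to 61 mm above the bench; this point is 34 mm above the blade's underside, to be gripped from above across its x. Blade and tab are one loose piece of 0.2 kg: the blade is flat, 110 (x) x 90 (y) x 6 mm thick, and its +x points to its tip
- blade_tip (a point): middle of the blade's front end, half-way up its thickness: 96 mm ahead (+x) of the tab's centre and 31 mm below it
- stand_top (a point): middle of the fixed aluminium stand's base, 6 mm above the bench (top of its 80 x 255 mm base plate). It has four sloping boards 58 mm apart along its y, on each of which a plate may recline
- plate1_c (a point): centre of a grey plate (absent in some starts), 60 (x) x 7 (y) x 110 (z) mm, 0.07 kg; z along its long side. It starts reclining in the stand with its z leaning 25 degrees from vertical to the stand's -y; the upper 48 mm is free on both faces, to be gripped across its 7 mm thickness
- plate2_c (a point): centre of a grey plate (absent in some starts), 60 (x) x 7 (y) x 110 (z) mm, 0.07 kg; z along its long side. It starts reclining in the stand with its z leaning 25 degrees from vertical to the stand's -y; the upper 48 mm is free on both faces, to be gripped across its 7 mm thickness
- plate3_c (a point): centre of a grey plate (absent in some starts), 60 (x) x 7 (y) x 110 (z) mm, 0.07 kg; z along its long side. It starts reclining in the stand with its z leaning 25 degrees from vertical to the stand's -y; the upper 48 mm is free on both faces, to be gripped across its 7 mm thickness
- plate4_c (a point): centre of a grey plate (absent in some starts), 60 (x) x 7 (y) x 110 (z) mm, 0.07 kg; z along its long side. It starts reclining in the stand with its z leaning 25 degrees from vertical to the stand's -y; the upper 48 mm is free on both faces, to be gripped across its 7 mm thickness
- timer: bench timer, 56 x 66 x 70 mm, a bystander; origin under its centre
- dish: upturned round dish, diameter 91 mm, 24 mm high, a bystander; origin under its centre
Mind the look-alikes: they are no part of the job. What is shaped like the part that bears plate3_c but blue or orange is not meant.

How it is judged:
By the outcome, as a careful person would: the job done as asked, in the order asked, and still so for the second after the job is handed in, with the robot touching nothing.
Of plate1, plate2, plate3, plate4 only 3 to 4 are there at a start; the rules pass over those that are not, and their reading is None.
At some moment in a run one of blade may be knocked a few centimetres aside while the robot is not near it.
It also fails if it takes over 208 s, if anything falls off the work surface, if the arm or the gripper's body presses on something with over 40 N, if the wrist force passes 120 N, or if a joint passes its speed limit or range.

## Working session

There is one attempt and no reset: what is moved stays moved. The work goes in short steps, Python scripts to look and compute and a shell command to move; the robot and the scene stay as the last step left them, time stands still between calls to the robot, and variables do not carry over. Pictures are saved under pics/ and viewed, at most 14 in all, crops included, and the job is handed in when it is done.

```bash
ls; mkdir -p pics; python3 - <<'E'
from bench import manip,cams
import cv2
print(manip.nose_length, manip.read_state())
for n in("scene","top"):
    im=cams.snapshot(n); cv2.imwrite(f"pics/{n}0.png",im[:,:,::-1]); 
    print(n,{k:(v if not hasattr(v,'tolist') else v.tolist()) for k,v in cams.get_calibration(n).items()})
E
```

```text
pics
0.017 {'clock': 0.0, 'joint_pos': array([ 1.18080011e+00,  2.17760846e-01,  1.61492255e+00,  1.82674815e-05,
        1.31128962e+00, -1.12237692e-01]), 'qvel': array([0.00178967, 0.00052863, 0.0001798 , 0.00121429, 0.00016632,
       0.00115363]), 'joint_efforts': array([ 1.99714832e-04, -3.96849740e+01, -3.03853190e+01, -1.39580134e-04,
        9.82200843e-03, -1.04950374e-05]), 'tool_pos': array([0.1710784 , 0.6003323 , 0.24697012]), 'ee_rot': array([-3.04292582e-04,  1.38435490e-01,  9.90370738e-01, -1.15066213e-03]), 'force': array([-0.2080218 , -0.77037721, -0.59940196]), 'wrist_torque': array([0.05679913, 0.00613045, 0.02269941]), 'gripper_force': 0.0, 'finger_gap': 0.08515372834190883}
scene {'fx': 464.3031714511335, 'fy': 464.3031714511335, 'cx': 275.316726991414, 'cy': 210.63338051927863, 'D': [-0.06960742229449289, 0.0, 0.0, 0.0, 0.0], 'view': [[-0.6465987538364898, -0.762825080497785, -0.0028192376001585, 0.4138492573204954], [-0.3481303138939248, 0.29837255720635336, -0.8886951680155905, 0.3148341782848225], [0.6787601462116171, -0.5736477261087061, -0.4584898583884872, 0.9416561302556686], [0.0, 0.0, 0.0, 1.0]]}
top {'fx': 382.9866612960848, 'fy': 382.9866612960848, 'cx': 278.9492828713982, 'cy': 206.187296531758, 'D': [-0.08585266392518649, 0.0, 0.0, 0.0, 0.0], 'view': [[0.029852226463307385, -0.9995493438592051, -0.0031549589245093487, 0.02986580137965035], [-0.984196407489809, -0.0288422312807995, -0.17471564663446315, 0.6083104180301031], [0.17454591390043228, 0.008320750289295204, -0.9846138781549274, 1.3370913318373208], [0.0, 0.0, 0.0, 1.0]]}
```

View pics/scene0.png

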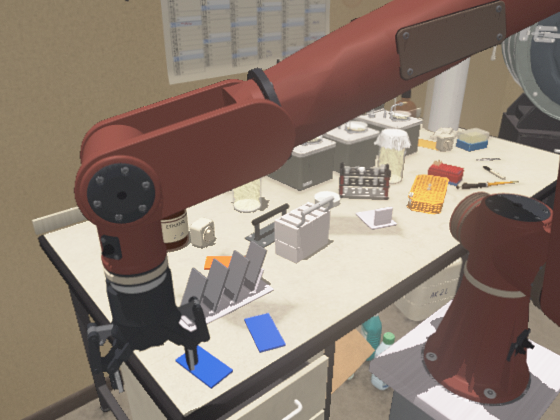

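View pics/top0.png

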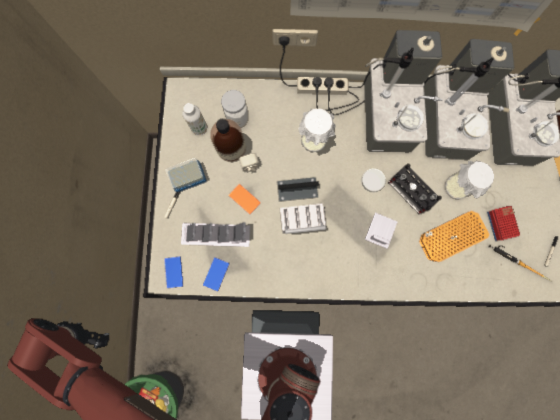

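```bash
cat > h.py <<'E'
import numpy as np, cv2
from bench import manip,cams,workorder
from scipy.spatial.transform import Rotation as R
from scipy.optimize import least_squares
def proj(n,P):
    c=cams.get_calibration(n);V=np.array(c["view"]);K=np.array([[c["fx"],0,c["cx"]],[0,c["fy"],c["cy"]],[0,0,1]])
    r,_=cv2.Rodrigues(V[:3,:3]);return cv2.projectPoints(np.atleast_2d(np.array(P,float)),r,V[:3,3],K,np.array(c["D"]))[0].reshape(-1,2)
def ray(n,uv,z):
    c=cams.get_calibration(n);V=np.array(c["view"]);K=np.array([[c["fx"],0,c["cx"]],[0,c["fy"],c["cy"]],[0,0,1]])
    q=cv2.undistortPoints(np.array(uv,float).reshape(-1,1,2),K,np.array(c["D"])).reshape(-1,2)
    d=np.c_[q,np.ones(len(q))]@V[:3,:3];o=-V[:3,:3].T@V[:3,3]
    return o+d*((np.array(z)-o[2])/d[:,2])[:,None]
def crop(n,u0,v0,u1,v1,s,name,im=None):
    im=cams.snapshot(n) if im is None else im
    cv2.imwrite("pics/"+name,cv2.resize(im[v0:v1,u0:u1,::-1],None,fx=s,fy=s,interpolation=cv2.INTER_CUBIC))
def fit(obs,p0,free=4):
    """obs: (cam,uv,local xyz); pose x,y,yaw(deg), z fixed 0"""
    def f(p):
        M=R.from_euler('z',p[2],degrees=True).as_matrix()
        return np.concatenate([(proj(c,M@np.array(l)+[p[0],p[1],0])-uv).ravel() for c,uv,l in obs])
    s=least_squares(f,p0,x_scale=[.01,.01,1],loss='soft_l1');return s.x,np.round(s.fun,1)
def where():
    s=manip.read_state();return np.round(s["tool_pos"],4),R.from_quat(np.roll(s["ee_rot"],-1)),s
E
python3 - <<'E'
from h import *
for n in ("scene","top"):
    im=cv2.imread(f"pics/{n}0.png")[:,:,::-1]
    if n=="scene": crop(n,170,170,410,330,3.33,"s1.png",im)
    else: crop(n,170,150,410,280,3.33,"t1.png",im)
E
```

```text
(no output)
```

View pics/s1.png

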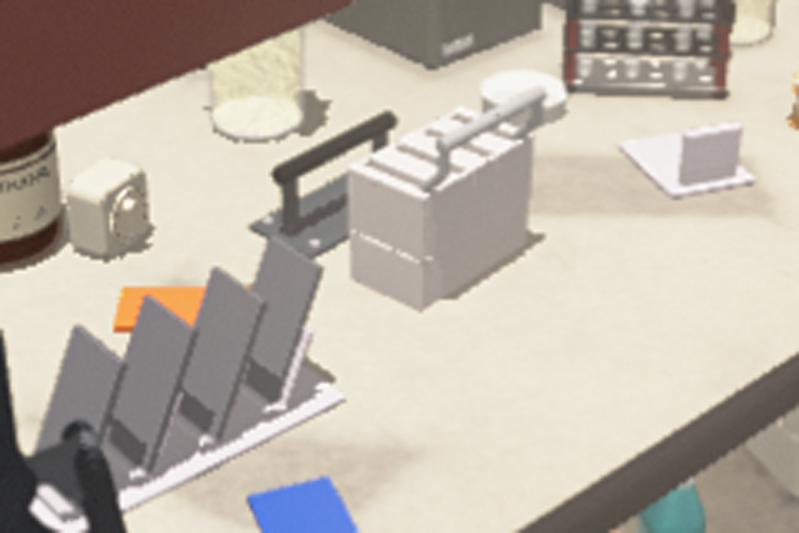

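View pics/t1.png

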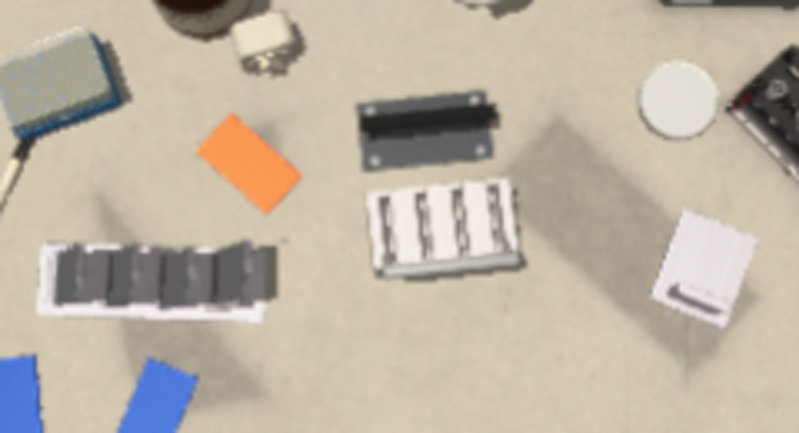

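```bash
cat >> h.py <<'E'
S=lambda u,v:("scene",np.array([170+u/3.33-.35,170+v/3.33-.35]))
T=lambda u,v:("top",np.array([170+u/3.33-.35,150+v/3.33-.35]))
E
python3 - <<'E'
from h import *
m=lambda o:[(c[0],c[1],np.array(l)/1000) for c,l in o]
rack=m([(T(368,193),(40,75,110)),(T(513,180),(40,-75,110)),(S(422,308),(-40,75,0)),(S(352,275),(40,75,0)),(S(528,237),(-40,-75,0)),(S(430,192),(-40,75,110)),(S(350,170),(40,75,110)),
 (T(379,272),(-50,67,155)),(T(522,264),(-50,-67,155)),(S(440,148),(-50,67,155)),(S(542,95),(-50,-67,155))])
print("rack",*fit(rack,[.5,0,0]))
blade=m([(T(684,210),(96,45,6)),(T(757,240),(96,-45,6)),(T(725,326),(-14,-45,0)),(T(653,297),(-14,45,6)),(S(620,147),(96,45,6)),(S(680,193),(-14,45,6)),(S(753,180),(-14,-45,6)),(S(683,130),(-6,30,61)),(S(741,123),(-6,-30,61))])
print("blade",*fit(blade,[.5,-.25,-20]))
stand=m([(T(40,243),(40,127.5,6)),(T(37,315),(-40,127.5,6)),(T(264,320),(-40,-127.5,6)),(S(343,397),(-40,-127.5,6)),(S(310,335),(40,-127.5,6))])
print("stand",*fit(stand,[.5,.3,0]))
# rest: base 4 corners avg, bar ends z .069
print("restbar",ray("top",[T(362,122)[1],T(496,111)[1]],.069),ray("scene",[S(283,170)[1],S(392,118)[1]],.069))
# plates: top upper-corners in scene; height from intersect with x unknown
for z in (.1,.11,.12): print(z,ray("scene",[S(*p)[1] for p in [(78,327),(147,297),(213,267),(273,238),(122,355),(192,325),(263,297),(321,265)]],z).round(3).tolist())
for z in (.1,.11,.12): print(z,ray("top",[T(275,247)[1],T(275,299)[1]],z).round(3).tolist())
print("timer",ray("top",[T(263,35)[1]],.07),"dish",ray("top",[T(679,98)[1]],.024))
E
```

```text
rack [ 0.56259439 -0.03784307  7.14129525] [ 0.4 -0.2 -0.3 -0.3 -0.   1.5 -0.5  0.9  1.   1.8 -1.7  1.5 -0.  -1.6
  2.1  0.1 -0.8 -1.3  0.6 -0.3  0.8 -1. ]
blade [  0.49861696  -0.32226455 -20.74247944] [ 0.  -0.8  0.4 -0.8 -0.3  0.6 -0.7  0.1 -0.9 -1.5 -2.1  0.   0.9 -0.8
  1.6  1.3  1.   0.5]
stand [0.50260647 0.28206913 0.06579542] [ 0.5 -0.  -0.1 -0.3  0.   0.3  1.4 -0.8 -8.4  3.8]
restbar [[ 0.67759478  0.05203988  0.069     ]
 [ 0.69422157 -0.09370479  0.069     ]] [[ 0.68143159  0.04336814  0.069     ]
 [ 0.69528268 -0.09597724  0.069     ]]
0.1 [[0.548, 0.329, 0.1], [0.549, 0.271, 0.1], [0.551, 0.211, 0.1], [0.555, 0.151, 0.1], [0.499, 0.324, 0.1], [0.498, 0.267, 0.1], [0.494, 0.207, 0.1], [0.501, 0.148, 0.1]]
0.11 [[0.535, 0.336, 0.11], [0.535, 0.279, 0.11], [0.538, 0.22, 0.11], [0.542, 0.161, 0.11], [0.487, 0.331, 0.11], [0.486, 0.275, 0.11], [0.482, 0.216, 0.11], [0.488, 0.158, 0.11]]
0.12 [[0.522, 0.343, 0.12], [0.522, 0.287, 0.12], [0.524, 0.229, 0.12], [0.528, 0.171, 0.12], [0.475, 0.338, 0.12], [0.473, 0.283, 0.12], [0.47, 0.225, 0.12], [0.476, 0.168, 0.12]]
0.1 [[0.534, 0.139, 0.1], [0.479, 0.136, 0.1]]
0.11 [[0.533, 0.138, 0.11], [0.479, 0.136, 0.11]]
0.12 [[0.531, 0.137, 0.12], [0.478, 0.135, 0.12]]
timer [[0.77263568 0.16416576 0.07      ]] dish [[ 0.72677715 -0.30585568  0.024     ]]
```

The crops show: rack with its bar in the middle, the black rest behind it, the blade at top-crop (705,268), and a stand with four grey plates, top-crop (160,280). The look-alikes are flat cards, orange at (250,163) and blue at (18,395) and (155,395). The grey plates reclining in the stand are the ones meant: they match in colour and pose, and all four are present. The rack, rest and stand are all turned by 0 to 7° about z.

```bash
cat >> h.py <<'E'
def vert(psi,pitch=None):
    y=np.array([np.cos(np.radians(psi)),np.sin(np.radians(psi)),0]);z=np.array([0,0,-1.]);return R.from_matrix(np.c_[np.cross(y,z),y,z])
def plan(*targets):
    """rows from the present pose for successive (pos,Rot) targets"""
    p,r,s=where()
    for q,t in targets:
        d=r.inv().apply(np.array(q)-s["tool_pos"])*1000; v=(r.inv()*t).as_rotvec(degrees=True)
        print("mm",d.round(1),"rot",v.round(1),"| world",np.round(q,4))
E
python3 - <<'E'
from h import *
plan(([.513,-.044,.230],vert(7.1)),([.513,-.044,.153],vert(7.1)))
E
```

```text
mm [-505.5 -525.9   18.1] rot [-0.1  0.1 67. ] | world [ 0.513 -0.044  0.23 ]
mm [-505.5 -525.7   95.1] rot [-0.1  0.1 67. ] | world [ 0.513 -0.044  0.153]
```

```bash
r='{"tx":-0.5055,"ty":-0.5259,"tz":0.018,"rz":67}'; python3 -m crank '[{"tx":-0.5055,"ty":-0.5259,"tz":0.018,"rz":67},{"tx":-0.5055,"ty":-0.5259,"tz":0.018,"rz":67},{"tx":-0.5055,"ty":-0.5259,"tz":0.018,"rz":67},{"tx":-0.5055,"ty":-0.5259,"tz":0.018,"rz":67},{"tx":-0.5055,"ty":-0.5259,"tz":0.018,"rz":67},{"tx":-0.5055,"ty":-0.5259,"tz":0.018,"rz":67},{"tx":-0.5055,"ty":-0.5259,"tz":0.018,"rz":67},{"tx":-0.5055,"ty":-0.5259,"tz":0.018,"rz":67},{"tx":-0.5055,"ty":-0.5259,"tz":0.018,"rz":67},{"tx":-0.5055,"ty":-0.5259,"tz":0.018,"rz":67}]' 0.045
python3 - <<'E'
from h import *
plan(([.513,-.044,.230],vert(7.1)),([.513,-.044,.153],vert(7.1)))
im=cams.snapshot("scene"); cv2.imwrite("pics/x.png",im[:,:,::-1])
crop("scene",160,200,300,330,5.5,"s2.png",im)
E
```

```text
mm [-505.5 -525.9   18.1] rot [-0.1  0.1 67. ] | world [ 0.513 -0.044  0.23 ]
mm [-505.5 -525.7   95.1] rot [-0.1  0.1 67. ] | world [ 0.513 -0.044  0.153]validation failed for argument at $[0]...
```

View pics/s2.png

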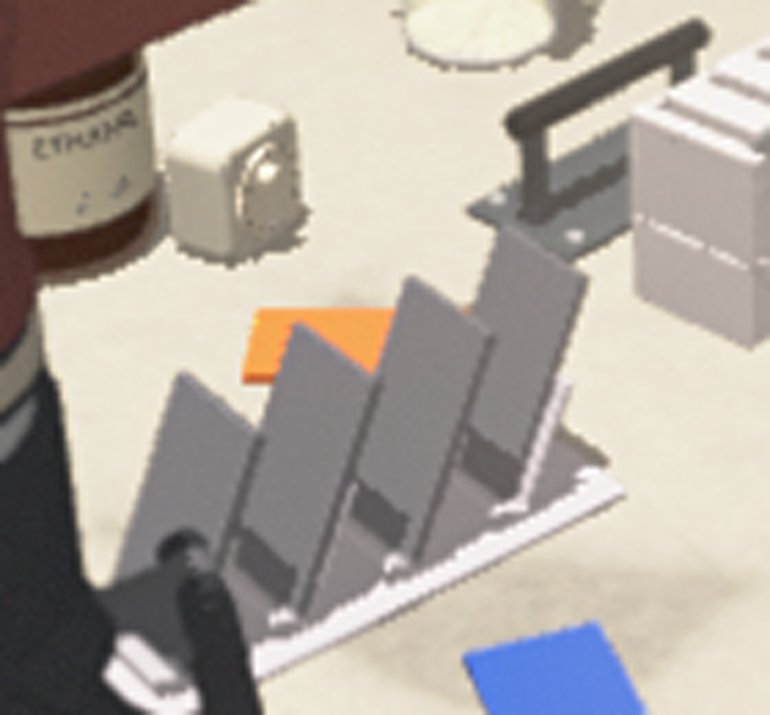

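The command was refused, probably because of a limit on row values. The crop shows four plates, with top corners D (507,228)/(587,275), C (410,277)/(493,330), B (297,325)/(375,378) and A (182,372)/(262,435).

```bash
python3 -m crank '[{"tx":-0.0625,"ty":0,"tz":0,"rx":0,"ry":0,"rz":0}]' 0.045;echo; python3 -m crank '[{"tx":-0.043,"ty":-0.045,"rz":5},{"tx":-0.086,"ty":-0.09,"rz":10}]' ; python3 -m crank --help | head -30
python3 - <<'E'
from h import *
C=lambda u,v:("scene",np.array([160+u/5.5-.4,200+v/5.5-.4]))
# stand fit with plates: unknown x,y,yaw,zc of plate D centre; spacing 58
def f(p):
    M=R.from_euler('z',p[2],degrees=True); L=R.from_euler('x',25,degrees=True)
    e=[]
    for k,(a,b) in enumerate([((507,228),(587,275)),((410,277),(493,330)),((297,325),(375,378)),((182,372),(262,435))]):
        for uv,x in ((a,30),(b,-30)):
            l=L.apply([x/1000,.0035,.055])+[0,(k-1.5)*.058,0]
            e.append(proj("scene",M.apply(l)+[p[0],p[1],p[3]])[0]-C(*uv)[1])
    for uv,l in [((415,565),(-.03,.0035,-.055)) ]:
        e.append(proj("scene",M.apply(L.apply(l)+[0,-.029,0])+[p[0],p[1],p[3]])[0]-C(*uv)[1])
    return np.concatenate(e)
s=least_squares(f,[.5,.28,0,.07],x_scale=[.01,.01,1,.01],loss='soft_l1');print(s.x,f(s.x).round(1))
E
```

```text
clock: 0.28
tool_pos: [0.2285, 0.5847, 0.2477]
ee_rot: [-0.001, 0.135, 0.991, -0.0]
force: [1.5, 0.4, 0.3]
finger_gap: 0.0695
gripper_force: 0.0

[0.50414999 0.27072106 1.29265088 0.06218804] [ 0.   0.1  1.1  1.1 -0.9 -0.6 -0.6 -0.1 -0.1 -0.6  0.9  0.6 -0.1  0.1
  0.2  0.2 -0.3 -0.6]validation failed for argument at $[0]...
invalid input: not JSON, or not a number
```

```bash
python3 -m crank '[{"tx":-0.4,"ty":-0.5,"tz":0.018,"rx":0,"ry":0,"rz":67},{"tx":-0.4,"ty":-0.5,"tz":0.018,"rx":0,"ry":0,"rz":67}]' 0.045
python3 - <<'E'
from h import *
plan(([.513,-.044,.230],vert(7.1)),([.513,-.044,.153],vert(7.1)))
E
```

```text
clock: 0.52
tool_pos: [0.2806, 0.4671, 0.244]
ee_rot: [0.0, 0.323, 0.946, -0.001]
force: [1.8, 0.1, 0.5]
finger_gap: 0.0448
gripper_force: 0.0
mm [-496.6 -262.    14.5] rot [-0.   0.  45.2] | world [ 0.513 -0.044  0.23 ]
mm [-496.5 -261.9   91.5] rot [-0.   0.  45.2] | world [ 0.513 -0.044  0.153]
```

```bash
python3 -m crank '[{"tx":-0.4966,"ty":-0.262,"tz":0.0145,"rx":0,"ry":0,"rz":45.2},{"tx":-0.4966,"ty":-0.262,"tz":0.0145,"rx":0,"ry":0,"rz":45.2},{"tx":-0.4966,"ty":-0.262,"tz":0.0145,"rx":0,"ry":0,"rz":45.2},{"tx":-0.4966,"ty":-0.262,"tz":0.0145,"rx":0,"ry":0,"rz":45.2},{"tx":-0.4966,"ty":-0.262,"tz":0.0145,"rx":0,"ry":0,"rz":45.2},{"tx":-0.4966,"ty":-0.262,"tz":0.0145,"rx":0,"ry":0,"rz":45.2},{"tx":-0.4966,"ty":-0.262,"tz":0.0145,"rx":0,"ry":0,"rz":45.2},{"tx":-0.4966,"ty":-0.262,"tz":0.0145,"rx":0,"ry":0,"rz":45.2},{"tx":-0.4966,"ty":-0.262,"tz":0.0145,"rx":0,"ry":0,"rz":45.2},{"tx":-0.4966,"ty":-0.262,"tz":0.0145,"rx":0,"ry":0,"rz":45.2}]'
python3 - <<'E'
from h import *
plan(([.513,-.044,.230],vert(7.1)),([.513,-.044,.153],vert(7.1)))
E
```

```text
clock: 1.78
tool_pos: [0.5162, -0.0449, 0.2301]
ee_rot: [0.0, 0.662, 0.749, -0.0]
force: [-0.1, 0.6, 0.8]
finger_gap: 0.0447
gripper_force: 0.0
mm [ 1.3 -3.1  0.1] rot [ 0.   0.1 -0. ] | world [ 0.513 -0.044  0.23 ]
mm [ 1.3 -3.1 77.1] rot [ 0.   0.1 -0. ] | world [ 0.513 -0.044  0.153]
```

```bash
python3 -m crank '[{"tx":0.001,"ty":-0.003,"tz":0.04,"rx":0,"ry":0,"rz":0},{"tx":0.001,"ty":-0.003,"tz":0.077,"rx":0,"ry":0,"rz":0},{"tx":0.001,"ty":-0.003,"tz":0.077,"rx":0,"ry":0,"rz":0},{"tx":0.001,"ty":-0.003,"tz":0.077,"rx":0,"ry":0,"rz":0}]'
python3 -m crank '[{"tx":0,"ty":0,"tz":0,"rx":0,"ry":0,"rz":0},{"tx":0,"ty":0,"tz":0,"rx":0,"ry":0,"rz":0},{"tx":0,"ty":0,"tz":0,"rx":0,"ry":0,"rz":0},{"tx":0,"ty":0,"tz":0,"rx":0,"ry":0,"rz":0}]' 0.017
python3 - <<'E'
from h import *
crop("scene",210,150,390,290,4.4,"s3.png")
for t in (10,20,31,40,46,50):
    a=np.radians(t-30.1);b=np.radians(-30.1);print(t,((np.array([np.sin(a)-np.sin(b),np.cos(a)-np.cos(b)]))*179).round(1))
E
```

```text
clock: 2.28
tool_pos: [0.5126, -0.0399, 0.1544]
ee_rot: [0.001, 0.66, 0.752, 0.0]
force: [0.8, 0.2, -0.1]
finger_gap: 0.0451
gripper_force: 0.0
clock: 2.78
tool_pos: [0.5122, -0.0405, 0.1536]
ee_rot: [0.0, 0.66, 0.751, 0.0]
force: [0.4, -0.5, -0.2]
finger_gap: 0.0166
gripper_force: 0.0
10 [28.3 13.2]
20 [58.4 21.4]
31 [92.6 24.1]
40 [120.5  21.5]
46 [138.8  17.3]
50 [150.7  13.4]
```

View pics/s3.png

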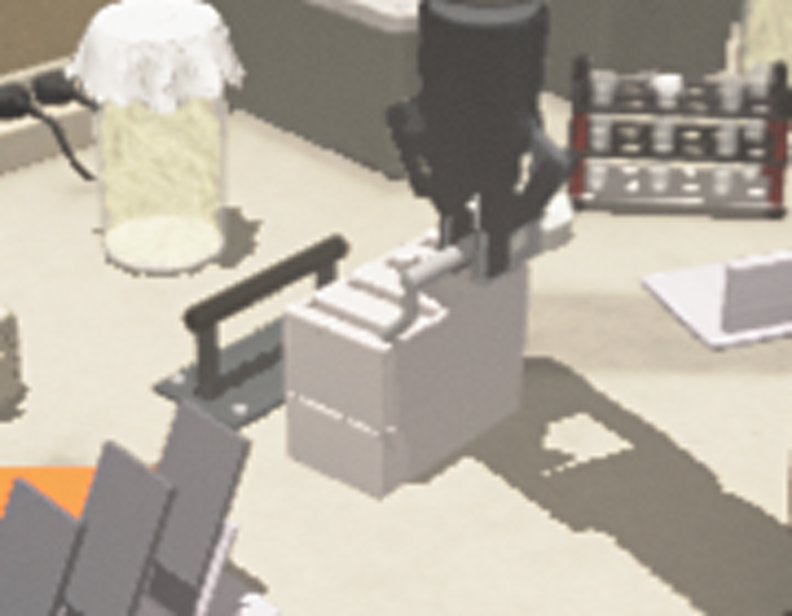

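The fingers straddle the bar (crop pixel (470,250)), at a gap of 16.6 mm. Next I tilt the drainer along the arc.

```bash
python3 -m crank '[{"tx":0,"ty":0.007,"tz":-0.004,"rx":0,"ry":0,"rz":0},{"tx":0,"ty":0.014,"tz":-0.007,"rx":0,"ry":0,"rz":0},{"tx":0,"ty":0.021,"tz":-0.0105,"rx":0,"ry":0,"rz":0},{"tx":0,"ty":0.028,"tz":-0.013,"rx":0,"ry":0,"rz":0},{"tx":0,"ty":0.036,"tz":-0.0155,"rx":0,"ry":0,"rz":0},{"tx":0,"ty":0.044,"tz":-0.018,"rx":0,"ry":0,"rz":0},{"tx":0,"ty":0.052,"tz":-0.020,"rx":0,"ry":0,"rz":0},{"tx":0,"ty":0.060,"tz":-0.022,"rx":0,"ry":0,"rz":0},{"tx":0,"ty":0.060,"tz":-0.022,"rx":0,"ry":0,"rz":0}]'
python3 - <<'E'
from h import *
crop("scene",210,150,390,290,4.4,"s4.png")
E
```

```text
clock: 3.95
tool_pos: [0.5725, -0.0328, 0.1755]
ee_rot: [0.0, 0.66, 0.751, 0.0]
force: [-1.2, -0.1, 0.4]
finger_gap: 0.0173
gripper_force: 0.5
```

View pics/s4.png

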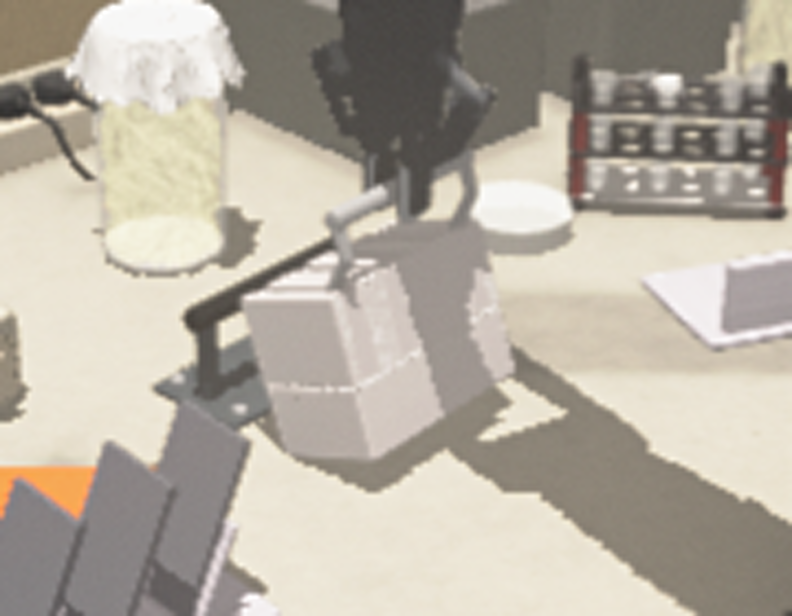

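The drainer is tilted about 20° and its rear edge has not moved. Continuing.

```bash
python3 -m crank '[{"tx":0,"ty":0.008,"tz":-0.001,"rx":0,"ry":0,"rz":0},{"tx":0,"ty":0.016,"tz":-0.0015,"rx":0,"ry":0,"rz":0},{"tx":0,"ty":0.025,"tz":-0.002,"rx":0,"ry":0,"rz":0},{"tx":0,"ty":0.034,"tz":-0.002,"rx":0,"ry":0,"rz":0},{"tx":0,"ty":0.043,"tz":-0.0015,"rx":0,"ry":0,"rz":0},{"tx":0,"ty":0.051,"tz":-0.001,"rx":0,"ry":0,"rz":0},{"tx":0,"ty":0.058,"tz":0,"rx":0,"ry":0,"rz":0},{"tx":0,"ty":0.065,"tz":0.0015,"rx":0,"ry":0,"rz":0},{"tx":0,"ty":0.071,"tz":0.003,"rx":0,"ry":0,"rz":0},{"tx":0,"ty":0.071,"tz":0.003,"rx":0,"ry":0,"rz":0}]'
python3 -m crank '[{"tx":0,"ty":0.003,"tz":0.001,"rx":0,"ry":0,"rz":0},{"tx":0,"ty":0.006,"tz":0.002,"rx":0,"ry":0,"rz":0},{"tx":0,"ty":0.006,"tz":0.002,"rx":0,"ry":0,"rz":0}]'
```

```text
clock: 5.25
tool_pos: [0.6423, -0.0235, 0.1721]
ee_rot: [-0.0, 0.66, 0.751, 0.0]
force: [0.4, 0.6, -0.5]
finger_gap: 0.0173
gripper_force: 0.5
clock: 5.62
tool_pos: [0.6477, -0.023, 0.1701]
ee_rot: [-0.0, 0.66, 0.751, -0.0]
force: [0.0, 0.2, 0.3]
finger_gap: 0.0167
gripper_force: 0.0
```

```bash
python3 -m crank '[{"tx":0,"ty":0,"tz":0,"rx":0,"ry":0,"rz":0},{"tx":0,"ty":0,"tz":0,"rx":0,"ry":0,"rz":0},{"tx":0,"ty":0,"tz":0,"rx":0,"ry":0,"rz":0},{"tx":0,"ty":0,"tz":-0.01,"rx":0,"ry":0,"rz":0},{"tx":0,"ty":0,"tz":-0.04,"rx":0,"ry":0,"rz":0},{"tx":0,"ty":0,"tz":-0.09,"rx":0,"ry":0,"rz":0},{"tx":0,"ty":0,"tz":-0.09,"rx":0,"ry":0,"rz":0}]' 0.034
python3 - <<'E'
from h import *
a=cams.snapshot("scene");b=cams.snapshot("top")
a=cv2.resize(a[150:290,210:410],None,fx=4,fy=4,interpolation=2);b=cv2.resize(b[150:260,250:410],None,fx=5,fy=5,interpolation=2)
cv2.imwrite("pics/s5.png",a[:,:,::-1]);cv2.imwrite("pics/t5.png",b[:,:,::-1])
E
```

```text
clock: 6.5
tool_pos: [0.6515, -0.0233, 0.2679]
ee_rot: [0.005, 0.66, 0.751, 0.003]
force: [0.2, -0.1, -0.2]
finger_gap: 0.0341
gripper_force: 0.0
```

View pics/s5.png

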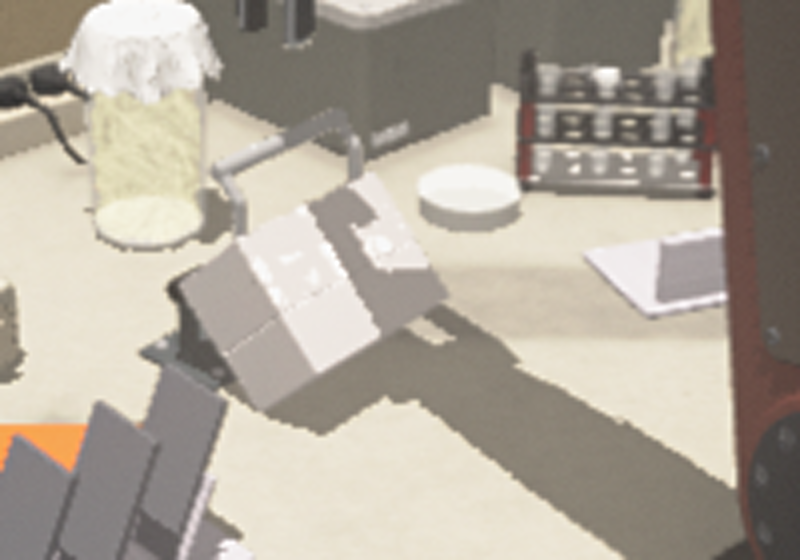

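View pics/t5.png

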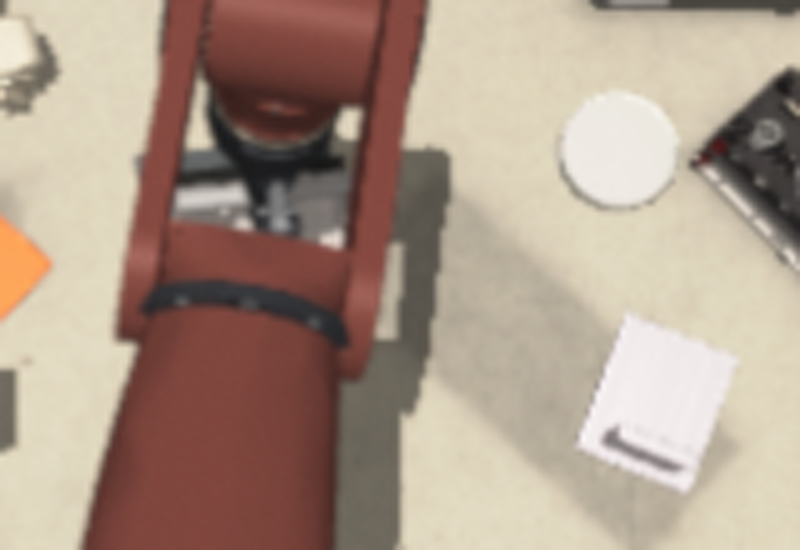

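```bash
cat >> h.py <<'E'
def tilt(l,x,y,yaw,th):
    """drainer-frame points (m) -> world; rear edge middle at (x,y,0), tilt back th deg"""
    return R.from_euler('z',yaw,degrees=True).apply(R.from_euler('y',th,degrees=True).apply(np.atleast_2d(l)-[.04,0,0]))+[x,y,0]
E
python3 - <<'E'
from h import *
L=np.array([(-40,75,0),(-40,75,110),(40,75,0),(40,75,110),(-40,-75,0),(-40,-75,110),(-50,67.5,155),(-50,-67.5,155),(-50,0,155)])/1000
c=np.array([.5626,-.0378,0])+R.from_euler('z',7.1,degrees=True).apply([.04,0,0]);print(c)
for th in(44,46): print(th,((proj("scene",tilt(L,c[0],c[1],7.1,th))-[210,150]+.35)*4).round(0).tolist(),tilt(L,c[0],c[1],7.1,th)[-1])
# blade with new top crop
B=lambda u,v:("top",np.array([250+u/5-.4,150+v/5-.4])); D=lambda u,v:("scene",np.array([210+u/4-.4,150+v/4-.4]))
m=lambda o:[(c[0],c[1],np.array(l)/1000) for c,l in o]
print(fit(m([(B(628,313),(96,45,6)),(B(738,356),(96,-45,6)),(B(688,493),(-14,-45,3)),(B(577,447),(-14,45,6)),(D(585,255),(96,45,6)),(D(652,317),(-14,45,3)),(D(662,243),(-6,30,61)),(B(612,429),(0,30,61)),(B(690,462),(0,-30,61))]),[.5,-.32,-20]))
E
```

```text
[ 0.60229328 -0.03285594  0.        ]
44 [[323.0, 375.0], [240.0, 237.0], [261.0, 414.0], [182.0, 281.0], [457.0, 296.0], [379.0, 168.0], [221.0, 171.0], [349.0, 114.0], [287.0, 142.0]] [ 0.64489554 -0.02754955  0.17401692]
46 [[321.0, 372.0], [235.0, 236.0], [261.0, 414.0], [179.0, 284.0], [455.0, 293.0], [374.0, 168.0], [215.0, 171.0], [342.0, 113.0], [281.0, 141.0]] [ 0.65089612 -0.02680214  0.17241263]
(array([  0.49777023,  -0.32038601, -21.29797721]), array([-0.3, -0.1, -0.2,  0.5, -0.4,  0.2, -0.5,  0. , -0.9, -0.9, -1.2,
       -0.1,  1.1, -0.1,  1.1,  0.2,  1. ,  0.1]))
```

The drainer leans by itself at about 44°: the projected corners agree with the picture at (325,375) and (240,238). The blade has not moved. Next, fetch the blade.

```bash
python3 - <<'E'
from h import *
plan(([.498,-.3205,.13],vert(-21)),([.498,-.3205,.032],vert(-21)))
E
```

```text
mm [-275.6 -187.9  131.8] rot [ 0.2  0.  28.4] | world [ 0.498  -0.3205  0.13  ]
mm [-275.5 -188.2  229.8] rot [ 0.2  0.  28.4] | world [ 0.498  -0.3205  0.032 ]
```

```bash
python3 -m crank '[{"tx":-0.2755,"ty":-0.188,"tz":0.132,"rx":0.2,"ry":0,"rz":28.4},{"tx":-0.2755,"ty":-0.188,"tz":0.132,"rx":0.2,"ry":0,"rz":28.4},{"tx":-0.2755,"ty":-0.188,"tz":0.132,"rx":0.2,"ry":0,"rz":28.4},{"tx":-0.2755,"ty":-0.188,"tz":0.132,"rx":0.2,"ry":0,"rz":28.4},{"tx":-0.2755,"ty":-0.188,"tz":0.132,"rx":0.2,"ry":0,"rz":28.4},{"tx":-0.2755,"ty":-0.188,"tz":0.132,"rx":0.2,"ry":0,"rz":28.4},{"tx":-0.2755,"ty":-0.188,"tz":0.132,"rx":0.2,"ry":0,"rz":28.4},{"tx":-0.2755,"ty":-0.188,"tz":0.132,"rx":0.2,"ry":0,"rz":28.4},{"tx":-0.2755,"ty":-0.188,"tz":0.132,"rx":0.2,"ry":0,"rz":28.4}]' 0.045
python3 - <<'E'
from h import *
plan(([.498,-.3205,.032],vert(-21)))
a=cams.snapshot("scene")
print(np.abs(a.astype(int)-cams.snapshot("scene")).max())
crop("scene",300,160,420,260,6,"s6.png",a)
E
```

```text
clock: 7.72
tool_pos: [0.4976, -0.3192, 0.1285]
ee_rot: [-0.001, 0.824, 0.567, -0.001]
force: [0.4, 0.2, -0.2]
finger_gap: 0.045
gripper_force: 0.0
mm [-1.   1.1 96.5] rot [-0.2  0.   0.1] | world [ 0.498  -0.3205  0.032 ]
66
```

View pics/s6.png

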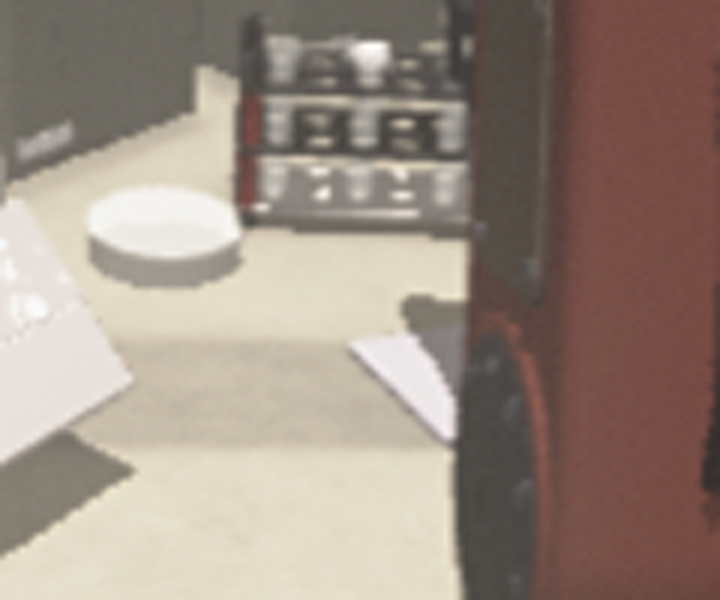

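The blade's near-left corner is now at about (358,217), up from (356,214): it has been knocked. I'll back the arm off and re-measure by code.

```bash
cat >> h.py <<'E'
def blade(im):
    """pose of the blade from the top picture: light bluish-white region -> rectangle at z=6mm"""
    i=im.astype(int); m=((i[:,:,2]-i[:,:,0]>-8)&(i.min(2)>165)).astype(np.uint8)
    m[:150]=0;m[290:]=0;m[:,:310]=0;m[:,450:]=0
    n,l,st,ce=cv2.connectedComponentsWithStats(m,connectivity=8)
    for k in range(1,n):
        if st[k,4]>150:
            cs=cv2.findContours((l==k).astype(np.uint8),cv2.RETR_EXTERNAL,cv2.CHAIN_APPROX_NONE)[0]
            b=cv2.boxPoints(cv2.minAreaRect(np.vstack(cs))); w=ray("top",b,.006)
            c=w.mean(0); e=[np.linalg.norm(w[1]-w[0]),np.linalg.norm(w[2]-w[1])]; d=(w[1]-w[0]) if e[0]>e[1] else (w[2]-w[1]); d*=np.sign(d[0]); d/=np.linalg.norm(d)
            print(st[k],np.round(e,3),"tab",(c-.041*d).round(4),"yaw",np.degrees(np.arctan2(d[1],d[0])).round(1))
E
python3 - <<'E'
from h import *
blade(cv2.imread("pics/top0.png")[:,:,::-1])
plan(([.40,-.02,.24],vert(-21)))
E
```

```text
[366 214  31  29 510] [0.104 0.086] tab [ 0.4988 -0.3202  0.006 ] yaw -20.9
mm [ 244.6 -198.4 -110.9] rot [-0.1  0.1  0.1] | world [ 0.4  -0.02  0.24]
```

```bash
python3 -m crank '[{"tx":0.02,"ty":-0.02,"tz":-0.05,"rx":0,"ry":0,"rz":0},{"tx":0.244,"ty":-0.198,"tz":-0.11,"rx":0,"ry":0,"rz":0},{"tx":0.244,"ty":-0.198,"tz":-0.11,"rx":0,"ry":0,"rz":0},{"tx":0.244,"ty":-0.198,"tz":-0.11,"rx":0,"ry":0,"rz":0},{"tx":0.244,"ty":-0.198,"tz":-0.11,"rx":0,"ry":0,"rz":0},{"tx":0.244,"ty":-0.198,"tz":-0.11,"rx":0,"ry":0,"rz":0},{"tx":0.244,"ty":-0.198,"tz":-0.11,"rx":0,"ry":0,"rz":0},{"tx":0.244,"ty":-0.198,"tz":-0.11,"rx":0,"ry":0,"rz":0}]'
python3 - <<'E'
from h import *
a=cams.snapshot("top");blade(a);b=cams.snapshot("scene")
cv2.imwrite("pics/y.png",np.vstack([cv2.resize(b[170:260,250:430],None,fx=3.3,fy=3.3,interpolation=2),cv2.resize(a[150:240,250:430],None,fx=3.3,fy=3.3,interpolation=2)])[:,:,::-1])
E
```

```text
clock: 8.82
tool_pos: [0.4003, -0.0215, 0.2391]
ee_rot: [-0.0, 0.824, 0.567, -0.001]
force: [0.8, 0.2, -0.2]
finger_gap: 0.045
gripper_force: 0.0
[362 220  30  34 551] [0.105 0.086] tab [ 0.474  -0.3022  0.006 ] yaw -23.4
```

View pics/y.png

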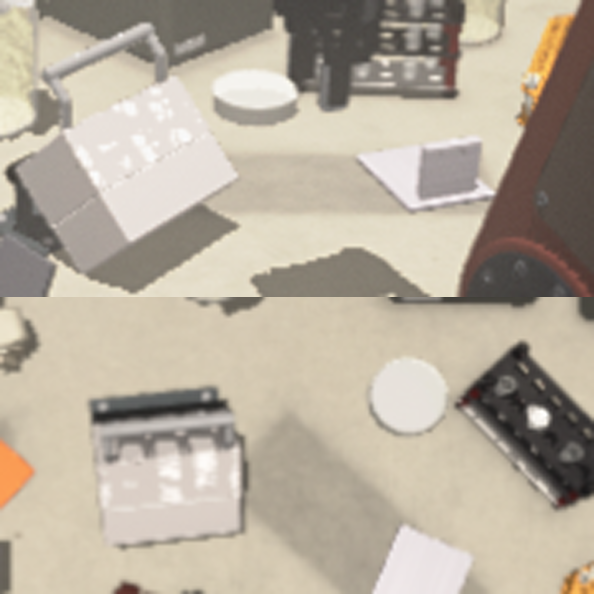

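```bash
python3 - <<'E'
from h import *
s=lambda u,v,l:("scene",np.array([250+u/3.3-.35,170+v/3.3-.35]),np.array(l)/1000)
t=lambda u,v,l:("top",np.array([250+u/3.3-.35,150+(v-297)/3.3-.35]),np.array(l)/1000)
O=[s(127,242,(-40,75,0)),s(238,178,(-40,-75,0)),s(180,75,(-40,-75,110)),s(85,272,(40,75,0)),s(15,168,(40,75,110)),s(45,76,(-50,67.5,155)),s(154,30,(-50,-67.5,155)),
t(118,546,(-40,75,0)),t(243,533,(-40,-75,0)),t(104,437,(-50,67.5,155)),t(232,427,(-50,-67.5,155))]
f=lambda p:np.concatenate([(proj(c,tilt(l,*p))-uv).ravel() for c,uv,l in O])
r=least_squares(f,[.602,-.033,7,44],x_scale=[.01,.01,1,1],loss='soft_l1');print(r.x,r.fun.round(1))
p=r.x; print("bar",tilt([-.05,0,.155],*p))
ps=p[2]
tab=tilt([-.106,0,0],p[0],p[1],ps,0)[0]  # flat-frame: tip at rack x -10
print("tab target",tab)
plan(([.474,-.302,.13],vert(-23.2)),([.474,-.302,.032],vert(-23.2)))
E
```

```text
[ 6.04310906e-01 -3.04425042e-02  7.42941056e+00  4.33508808e+01] [ 1.5  0.8  1.2  0.3 -0.5 -0.6 -1.5  1.1  0.1 -0.6  1.1 -0.1 -0.2 -0.7
 -3.9  0.3 -0.4  0.1 -0.3 -0.7  1.1 -1.7]
bar [[ 0.64492433 -0.02514654  0.17449213]]
tab target [ 0.45953659 -0.04932098  0.        ]
mm [-234.6  169.7  108.4] rot [-0.2  0.1  2.2] | world [ 0.474 -0.302  0.13 ]
mm [-234.4  170.1  206.4] rot [-0.2  0.1  2.2] | world [ 0.474 -0.302  0.032]
```

```bash
python3 -m crank '[{"tx":-0.2345,"ty":0.170,"tz":0.108,"rx":0,"ry":0,"rz":2.2},{"tx":-0.2345,"ty":0.170,"tz":0.108,"rx":0,"ry":0,"rz":2.2},{"tx":-0.2345,"ty":0.170,"tz":0.108,"rx":0,"ry":0,"rz":2.2},{"tx":-0.2345,"ty":0.170,"tz":0.108,"rx":0,"ry":0,"rz":2.2},{"tx":-0.2345,"ty":0.170,"tz":0.108,"rx":0,"ry":0,"rz":2.2},{"tx":-0.2345,"ty":0.170,"tz":0.108,"rx":0,"ry":0,"rz":2.2},{"tx":-0.2345,"ty":0.170,"tz":0.108,"rx":0,"ry":0,"rz":2.2},{"tx":-0.2345,"ty":0.170,"tz":0.165,"rx":0,"ry":0,"rz":2.2},{"tx":-0.2345,"ty":0.170,"tz":0.206,"rx":0,"ry":0,"rz":2.2},{"tx":-0.2345,"ty":0.170,"tz":0.206,"rx":0,"ry":0,"rz":2.2}]'
python3 - <<'E'
from h import *
plan(([.474,-.302,.032],vert(-23.2)))
E
```

```text
clock: 10.18
tool_pos: [0.471, -0.298, 0.0297]
ee_rot: [-0.005, 0.835, 0.551, -0.002]
force: [-0.3, 0.5, -0.8]
finger_gap: 0.0453
gripper_force: 0.0
mm [-2.5  4.3 -2.4] rot [-0.6 -0.1  0.1] | world [ 0.474 -0.302  0.032]
```

```bash
python3 -m crank '[{"tx":0,"ty":0,"tz":0,"rx":0,"ry":0,"rz":0},{"tx":0,"ty":0,"tz":0,"rx":0,"ry":0,"rz":0}]'
python3 -m crank '[{"tx":0,"ty":0,"tz":0,"rx":0,"ry":0,"rz":0},{"tx":0,"ty":0,"tz":0,"rx":0,"ry":0,"rz":0},{"tx":0,"ty":0,"tz":0,"rx":0,"ry":0,"rz":0},{"tx":0,"ty":0,"tz":0,"rx":0,"ry":0,"rz":0},{"tx":0,"ty":0,"tz":0,"rx":0,"ry":0,"rz":0}]' 0.0
python3 - <<'E'
from h import *
p,r,s=where();print(p,r.as_matrix()[:,1])
plan((p+[0,0,.05],r),([.40,-.057,.055],vert(7.4)),([.405,-.056,.0325],vert(7.4)))
E
```

```text
clock: 10.42
tool_pos: [0.4759, -0.3026, 0.0354]
ee_rot: [0.002, 0.835, 0.551, -0.0]
force: [0.2, -0.3, 0.6]
finger_gap: 0.0449
gripper_force: 0.0
clock: 11.05
tool_pos: [0.4747, -0.302, 0.0337]
ee_rot: [-0.0, 0.835, 0.55, -0.001]
force: [-0.9, 0.6, 6.8]
finger_gap: 0.0114
gripper_force: 59.6
[ 0.4747 -0.302   0.0337] [ 0.91908353 -0.39405997 -0.00148383]
mm [ -0.1  -0.1 -50. ] rot [0. 0. 0.] | world [ 0.4747 -0.302   0.0837]
mm [ 195.7 -165.2  -21.3] rot [ -0.1   0.1 -30.6] | world [ 0.4   -0.057  0.055]
mm [ 198.6 -161.     1.2] rot [ -0.1   0.1 -30.6] | world [ 0.405  -0.056   0.0325]
```

```bash
python3 -m crank '[{"tx":0,"ty":0,"tz":-0.03,"rx":0,"ry":0,"rz":0},{"tx":0.196,"ty":-0.165,"tz":-0.03,"rx":0,"ry":0,"rz":-30.6},{"tx":0.196,"ty":-0.165,"tz":-0.03,"rx":0,"ry":0,"rz":-30.6},{"tx":0.196,"ty":-0.165,"tz":-0.03,"rx":0,"ry":0,"rz":-30.6},{"tx":0.196,"ty":-0.165,"tz":-0.03,"rx":0,"ry":0,"rz":-30.6},{"tx":0.196,"ty":-0.165,"tz":-0.03,"rx":0,"ry":0,"rz":-30.6},{"tx":0.196,"ty":-0.165,"tz":-0.03,"rx":0,"ry":0,"rz":-30.6},{"tx":0.196,"ty":-0.165,"tz":-0.03,"rx":0,"ry":0,"rz":-30.6},{"tx":0.196,"ty":-0.165,"tz":-0.03,"rx":0,"ry":0,"rz":-30.6}]'
python3 - <<'E'
from h import *
p,r,s=where()
plan((np.r_[p[:2],.0355],vert(7.4)),([.4595,-.0493,.0355],vert(7.4)))
a=cams.snapshot("top");blade(a)
E
```

```text
clock: 12.18
tool_pos: [0.4004, -0.0574, 0.063]
ee_rot: [-0.001, 0.661, 0.751, -0.001]
force: [0.3, -0.6, -1.7]
finger_gap: 0.0116
gripper_force: 58.9
mm [-0.   0.1 27.5] rot [-0.2 -0.  -0.1] | world [ 0.4004 -0.0574  0.0355]
mm [ 0.5 59.8 27.3] rot [-0.2 -0.  -0.1] | world [ 0.4595 -0.0493  0.0355]
```

```bash
python3 -m crank '[{"tx":0,"ty":0,"tz":0.014,"rx":0,"ry":0,"rz":0},{"tx":0,"ty":0,"tz":0.026,"rx":0,"ry":0,"rz":0},{"tx":0,"ty":0,"tz":0.0275,"rx":0,"ry":0,"rz":0},{"tx":0,"ty":0.012,"tz":0.0275,"rx":0,"ry":0,"rz":0},{"tx":0,"ty":0.024,"tz":0.0275,"rx":0,"ry":0,"rz":0},{"tx":0,"ty":0.036,"tz":0.0275,"rx":0,"ry":0,"rz":0},{"tx":0,"ty":0.048,"tz":0.0275,"rx":0,"ry":0,"rz":0},{"tx":0.0005,"ty":0.06,"tz":0.0275,"rx":0,"ry":0,"rz":0},{"tx":0.0005,"ty":0.06,"tz":0.0285,"rx":0,"ry":0,"rz":0},{"tx":0.0005,"ty":0.06,"tz":0.0285,"rx":0,"ry":0,"rz":0}]'
python3 -m crank '[{"tx":0,"ty":0,"tz":0.001,"rx":0,"ry":0,"rz":0},{"tx":0,"ty":0,"tz":0.001,"rx":0,"ry":0,"rz":0}]'
```

```text
clock: 13.48
tool_pos: [0.4589, -0.0479, 0.034]
ee_rot: [-0.001, 0.66, 0.751, -0.001]
force: [0.6, 0.4, -0.2]
finger_gap: 0.0113
gripper_force: 59.1
clock: 13.72
tool_pos: [0.4588, -0.0479, 0.0337]
ee_rot: [-0.001, 0.66, 0.751, -0.001]
force: [-2.5, 1.5, 5.1]
finger_gap: 0.0114
gripper_force: 60.0
```

```bash
python3 -m crank '[{"tx":0,"ty":0,"tz":0,"rx":0,"ry":0,"rz":0},{"tx":0,"ty":0,"tz":0,"rx":0,"ry":0,"rz":0},{"tx":0,"ty":0,"tz":0,"rx":0,"ry":0,"rz":0},{"tx":0,"ty":0,"tz":-0.05,"rx":0,"ry":0,"rz":0},{"tx":0,"ty":0,"tz":-0.1,"rx":0,"ry":0,"rz":0},{"tx":0,"ty":0,"tz":-0.15,"rx":0,"ry":0,"rz":0},{"tx":0,"ty":0,"tz":-0.21,"rx":0,"ry":0,"rz":0},{"tx":0,"ty":0,"tz":-0.21,"rx":0,"ry":0,"rz":0}]' 0.034
python3 - <<'E'
from h import *
p,r,s=where()
a=cams.snapshot("scene");b=cams.snapshot("top");cv2.imwrite("pics/z.png",np.vstack([cv2.resize(a[160:250,220:400],None,fx=3.3,fy=3.3,interpolation=2),cv2.resize(b[150:240,220:400],None,fx=3.3,fy=3.3,interpolation=2)])[:,:,::-1])
plan(([.645,-.025,.24],vert(7.4)),([.645,-.025,.172],vert(7.4)))
L=np.array([(96,45,6),(96,-45,6),(-14,45,6),(-14,-45,6),(-6,30,61),(-6,-30,61)])/1000
P=R.from_euler('z',7.4,degrees=True).apply(L)+[.4588,-.0479,0]
print(((proj("scene",P)-[220,160]+.35)*3.3).round(0).tolist(),((proj("top",P)-[220,150]+.35)*3.3+[0,297]).round(0).tolist())
E
```

```text
clock: 14.72
tool_pos: [0.4635, -0.0491, 0.2494]
ee_rot: [0.004, 0.66, 0.751, 0.002]
force: [1.0, 0.2, 0.7]
finger_gap: 0.0341
gripper_force: 0.0
mm [ -0.9 186.7   3.1] rot [-0.1 -0.  -0. ] | world [ 0.645 -0.025  0.24 ]
mm [ -0.9 186.8  71.1] rot [-0.1 -0.  -0. ] | world [ 0.645 -0.025  0.172]
[[245.0, 311.0], [310.0, 270.0], [349.0, 360.0], [412.0, 315.0], [355.0, 291.0], [399.0, 263.0]] [[229.0, 543.0], [308.0, 535.0], [239.0, 641.0], [319.0, 633.0], [253.0, 629.0], [309.0, 624.0]]
```

View pics/z.png

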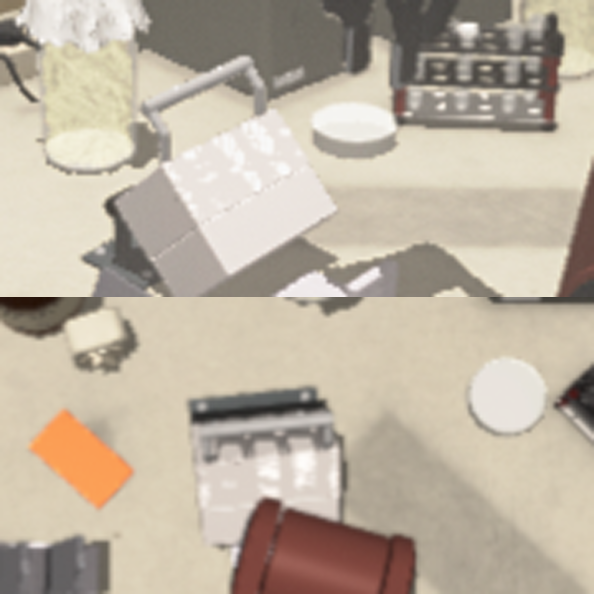

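The blade is under the front (tab at crop (365,280), as predicted), and the drainer still leans. Next, re-take the bar.

```bash
python3 -m crank '[{"tx":-0.001,"ty":0.06,"tz":0.003,"rx":0,"ry":0,"rz":0},{"tx":-0.001,"ty":0.12,"tz":0.003,"rx":0,"ry":0,"rz":0},{"tx":-0.001,"ty":0.18,"tz":0.003,"rx":0,"ry":0,"rz":0},{"tx":-0.001,"ty":0.1865,"tz":0.003,"rx":0,"ry":0,"rz":0},{"tx":-0.001,"ty":0.1865,"tz":0.003,"rx":0,"ry":0,"rz":0},{"tx":-0.001,"ty":0.1865,"tz":0.035,"rx":0,"ry":0,"rz":0},{"tx":-0.001,"ty":0.1865,"tz":0.06,"rx":0,"ry":0,"rz":0},{"tx":-0.001,"ty":0.1865,"tz":0.071,"rx":0,"ry":0,"rz":0},{"tx":-0.001,"ty":0.1865,"tz":0.071,"rx":0,"ry":0,"rz":0}]'
python3 -m crank '[{"tx":0,"ty":0,"tz":0,"rx":0,"ry":0,"rz":0},{"tx":0,"ty":0,"tz":0,"rx":0,"ry":0,"rz":0},{"tx":0,"ty":0,"tz":0,"rx":0,"ry":0,"rz":0}]' 0.018
python3 - <<'E'
from h import *
pv=.604
for t in (43.3,40,36,33,30,27,24,21,18,15,12,10,8,6.5,5):
    a=np.radians(t-30.1);print(t,((np.array([np.sin(a),np.cos(a)])*179-[.0])).round(1))
E
```

```text
clock: 15.95
tool_pos: [0.6428, -0.0251, 0.1707]
ee_rot: [-0.002, 0.66, 0.751, -0.002]
force: [0.3, 0.6, 0.2]
finger_gap: 0.0341
gripper_force: 0.0
clock: 16.32
tool_pos: [0.6457, -0.0251, 0.173]
ee_rot: [-0.0, 0.66, 0.751, -0.0]
force: [1.2, 0.5, 0.2]
finger_gap: 0.0184
gripper_force: 0.7
43.3 [ 40.9 174.3]
40 [ 30.8 176.3]
36 [ 18.4 178.1]
33 [  9.1 178.8]
30 [ -0.3 179. ]
27 [ -9.7 178.7]
24 [-19. 178.]
21 [-28.3 176.7]
18 [-37.5 175. ]
15 [-46.6 172.8]
12 [-55.6 170.1]
10 [-61.5 168.1]
8 [-67.3 165.8]
6.5 [-71.7 164. ]
5 [-75.9 162.1]
```

```bash
python3 -m crank '[{"tx":0,"ty":-0.006,"tz":-0.001,"rx":0,"ry":0,"rz":0},{"tx":0,"ty":-0.012,"tz":-0.002,"rx":0,"ry":0,"rz":0},{"tx":0,"ty":-0.018,"tz":-0.003,"rx":0,"ry":0,"rz":0},{"tx":0,"ty":-0.024,"tz":-0.004,"rx":0,"ry":0,"rz":0},{"tx":0,"ty":-0.029,"tz":-0.0045,"rx":0,"ry":0,"rz":0},{"tx":0,"ty":-0.034,"tz":-0.0045,"rx":0,"ry":0,"rz":0},{"tx":0,"ty":-0.039,"tz":-0.0047,"rx":0,"ry":0,"rz":0},{"tx":0,"ty":-0.044,"tz":-0.0047,"rx":0,"ry":0,"rz":0},{"tx":0,"ty":-0.049,"tz":-0.0045,"rx":0,"ry":0,"rz":0},{"tx":0,"ty":-0.054,"tz":-0.004,"rx":0,"ry":0,"rz":0}]'
python3 -m crank '[{"tx":0,"ty":-0.005,"tz":0,"rx":0,"ry":0,"rz":0},{"tx":0,"ty":-0.01,"tz":0.0005,"rx":0,"ry":0,"rz":0},{"tx":0,"ty":-0.015,"tz":0.0015,"rx":0,"ry":0,"rz":0},{"tx":0,"ty":-0.02,"tz":0.0025,"rx":0,"ry":0,"rz":0},{"tx":0,"ty":-0.025,"tz":0.0035,"rx":0,"ry":0,"rz":0},{"tx":0,"ty":-0.029,"tz":0.0045,"rx":0,"ry":0,"rz":0},{"tx":0,"ty":-0.033,"tz":0.0055,"rx":0,"ry":0,"rz":0},{"tx":0,"ty":-0.037,"tz":0.0065,"rx":0,"ry":0,"rz":0},{"tx":0,"ty":-0.041,"tz":0.0075,"rx":0,"ry":0,"rz":0},{"tx":0,"ty":-0.045,"tz":0.009,"rx":0,"ry":0,"rz":0}]'
python3 -m crank '[{"tx":0,"ty":-0.003,"tz":0.001,"rx":0,"ry":0,"rz":0},{"tx":0,"ty":-0.006,"tz":0.002,"rx":0,"ry":0,"rz":0},{"tx":0,"ty":-0.008,"tz":0.003,"rx":0,"ry":0,"rz":0},{"tx":0,"ty":-0.01,"tz":0.004,"rx":0,"ry":0,"rz":0},{"tx":0,"ty":-0.012,"tz":0.005,"rx":0,"ry":0,"rz":0},{"tx":0,"ty":-0.013,"tz":0.005,"rx":0,"ry":0,"rz":0},{"tx":0,"ty":-0.013,"tz":0.005,"rx":0,"ry":0,"rz":0}]'
```

```text
clock: 17.58
tool_pos: [0.5904, -0.032, 0.1754]
ee_rot: [-0.002, 0.66, 0.751, -0.001]
force: [-0.2, 0.7, 0.5]
finger_gap: 0.0182
gripper_force: 0.2
clock: 18.82
tool_pos: [0.5459, -0.0377, 0.1667]
ee_rot: [-0.001, 0.66, 0.751, -0.001]
force: [-1.6, -0.0, -0.8]
finger_gap: 0.0181
gripper_force: 0.6
clock: 19.7
tool_pos: [0.5339, -0.0394, 0.1621]
ee_rot: [-0.001, 0.66, 0.751, -0.0]
force: [0.5, 0.1, -0.2]
finger_gap: 0.018
gripper_force: 0.0
```

```bash
python3 -m crank '[{"tx":0,"ty":0,"tz":0,"rx":0,"ry":0,"rz":0},{"tx":0,"ty":0,"tz":0,"rx":0,"ry":0,"rz":0},{"tx":0,"ty":0,"tz":-0.02,"rx":0,"ry":0,"rz":0},{"tx":0,"ty":0,"tz":-0.06,"rx":0,"ry":0,"rz":0},{"tx":0,"ty":0,"tz":-0.1,"rx":0,"ry":0,"rz":0},{"tx":0,"ty":0,"tz":-0.1,"rx":0,"ry":0,"rz":0}]' 0.034
python3 - <<'E'
from h import *
plan(([.25,.45,.27],vert(91)))
E
```

```text
clock: 20.45
tool_pos: [0.5365, -0.04, 0.2665]
ee_rot: [0.003, 0.66, 0.751, 0.001]
force: [1.1, -0.7, 0.5]
finger_gap: 0.0345
gripper_force: 0.0
mm [ 522.8 -221.    -5.8] rot [  0.2   0.3 -83.6] | world [0.25 0.45 0.27]
```

```bash
python3 -m crank '[{"tx":0.523,"ty":-0.221,"tz":-0.006,"rx":0,"ry":0,"rz":-83.6},{"tx":0.523,"ty":-0.221,"tz":-0.006,"rx":0,"ry":0,"rz":-83.6},{"tx":0.523,"ty":-0.221,"tz":-0.006,"rx":0,"ry":0,"rz":-83.6},{"tx":0.523,"ty":-0.221,"tz":-0.006,"rx":0,"ry":0,"rz":-83.6},{"tx":0.523,"ty":-0.221,"tz":-0.006,"rx":0,"ry":0,"rz":-83.6},{"tx":0.523,"ty":-0.221,"tz":-0.006,"rx":0,"ry":0,"rz":-83.6},{"tx":0.523,"ty":-0.221,"tz":-0.006,"rx":0,"ry":0,"rz":-83.6},{"tx":0.523,"ty":-0.221,"tz":-0.006,"rx":0,"ry":0,"rz":-83.6},{"tx":0.523,"ty":-0.221,"tz":-0.006,"rx":0,"ry":0,"rz":-83.6},{"tx":0.523,"ty":-0.221,"tz":-0.006,"rx":0,"ry":0,"rz":-83.6}]'
python3 - <<'E'
from h import *
a=cams.snapshot("scene");b=cams.snapshot("top")
cv2.imwrite("pics/s7raw.png",a[:,:,::-1]);cv2.imwrite("pics/t7raw.png",b[:,:,::-1])
cv2.imwrite("pics/st7.png",np.hstack([cv2.resize(a[175:265,260:326],None,fx=6,fy=6,interpolation=2),cv2.resize(b[180:270,275:341],None,fx=6,fy=6,interpolation=2)])[:,:,::-1])
E
```

```text
clock: 21.7
tool_pos: [0.2444, 0.453, 0.2676]
ee_rot: [-0.003, -0.012, 1.0, -0.0]
force: [0.1, -0.6, 0.2]
finger_gap: 0.034
gripper_force: 0.0
```

View pics/st7.png

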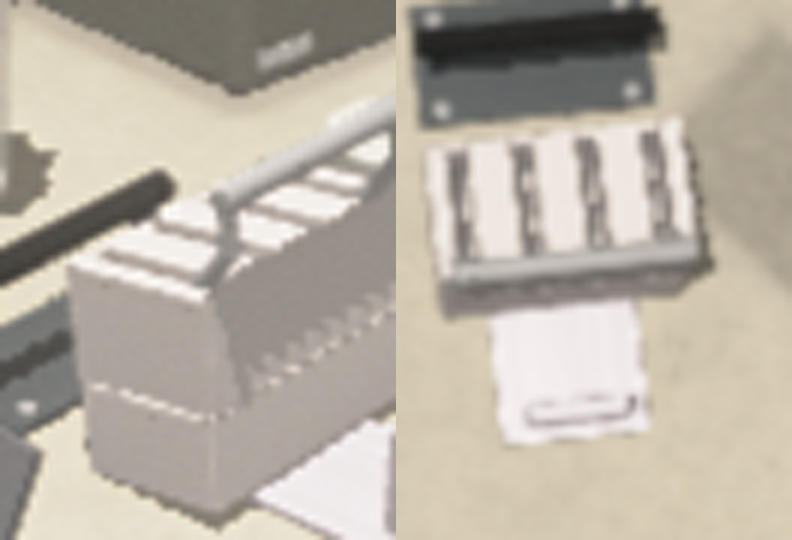

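The drainer slopes to the rear on the blade, centred, and its four slots are visible. Now I fit its pose.

```bash
python3 - <<'E'
from h import *
s=lambda u,v,l:("scene",np.array([260+u/6-.42,175+v/6-.42]),np.array(l)/1000)
t=lambda u,v,l:("top",np.array([275+(u-396)/6-.42,180+v/6-.42]),np.array(l)/1000)
O=[s(68,262,(40,75,110)),s(210,302,(-40,75,110)),s(93,465,(40,75,0)),s(217,510,(-40,75,0)),s(218,200,(-50,67.5,155)),
t(425,148,(40,75,110)),t(682,118,(40,-75,110)),t(450,270,(-50,67.5,155)),t(702,247,(-50,-67.5,155)),t(458,150,(35,57,110)),t(521,143,(35,19,110)),t(586,136,(35,-19,110)),t(651,129,(35,-57,110)),t(445,315,(-40,75,0))]
f=lambda p:np.concatenate([(proj(c,tilt(l,*p))-uv).ravel() for c,uv,l in O])
r=least_squares(f,[.602,-.033,7,7],x_scale=[.01,.01,1,1],loss='soft_l1');print(r.x,r.fun.round(1))
g=lambda q:f([*q,6.8]);r2=least_squares(g,[.602,-.033,7],x_scale=[.01,.01,1],loss='soft_l1');print(r2.x)
p=r.x
for k in range(4): print(k,tilt([0,(-57+38*k)/1000,.11],*p).round(4))
blade(cams.snapshot("top"))
# plate grasps: stand mean centre (.50415,.27072) yaw 1.3 zc .0622, lean 25 to -y. 
E
```

```text
[ 0.60334147 -0.03096769  8.03173313  6.97386514] [-0.3 -0.2 -1.7 -0.8 -0.7  1.2  0.3  1.1  0.4  0.3  0.2 -0.5  0.  -0.2
  1.1  0.6 -0.5 -0.   0.  -0.1  0.4 -0.1  0.3 -0.1  0.3 -0.1 -0.3  1. ]
[ 0.60370579 -0.03094396  8.07082808]
0 [[ 0.5852 -0.0911  0.114 ]]
1 [[ 0.5799 -0.0535  0.114 ]]
2 [[ 0.5746 -0.0158  0.114 ]]
3 [[0.5693 0.0218 0.114 ]]
```

```bash
cat >> h.py <<'E'
RK=[.6035,-.0310,8.0,6.9]
def Rrack(): return R.from_euler('z',RK[2],degrees=True)*R.from_euler('y',RK[3],degrees=True)
FL=R.from_matrix(np.diag([-1.,1,-1]))
def slot(k,z,dx=0,dy=0): return tilt([dx,(-57+38*k)/1000+dy,z],*RK)[0],Rrack()*FL
def plate(k,up,off=(0,0,0)):
    M=R.from_euler('z',1.3,degrees=True);L=R.from_euler('x',25,degrees=True)
    return M.apply([0,(k-1.5)*.058,0])+[.50415,.27072,.0622]+(M*L).apply([0,0,up])+off,M*L*FL
E
python3 - <<'E'
from h import *
plan(plate(0,.11),plate(0,.030))
E
```

```text
mm [-255.  -317.1  105.3] rot [-25.1  -0.2  -0.3] | world [0.5072 0.1373 0.1619]
mm [-255.2 -283.1  177.8] rot [-25.1  -0.2  -0.3] | world [0.5064 0.1711 0.0894]
```

```bash
python3 -m crank '[{"tx":-0.255,"ty":-0.317,"tz":0.105,"rx":-25,"ry":0,"rz":0},{"tx":-0.255,"ty":-0.317,"tz":0.105,"rx":-25,"ry":0,"rz":0},{"tx":-0.255,"ty":-0.317,"tz":0.105,"rx":-25,"ry":0,"rz":0},{"tx":-0.255,"ty":-0.317,"tz":0.105,"rx":-25,"ry":0,"rz":0},{"tx":-0.255,"ty":-0.317,"tz":0.105,"rx":-25,"ry":0,"rz":0},{"tx":-0.255,"ty":-0.317,"tz":0.105,"rx":-25,"ry":0,"rz":0},{"tx":-0.255,"ty":-0.317,"tz":0.105,"rx":-25,"ry":0,"rz":0},{"tx":-0.255,"ty":-0.317,"tz":0.105,"rx":-25,"ry":0,"rz":0},{"tx":-0.255,"ty":-0.317,"tz":0.105,"rx":-25,"ry":0,"rz":0},{"tx":-0.255,"ty":-0.317,"tz":0.105,"rx":-25,"ry":0,"rz":0}]' 0.026
python3 - <<'E'
from h import *
plan(plate(0,.11),plate(0,.030))
E
```

```text
clock: 23.1
tool_pos: [0.5064, 0.1386, 0.1632]
ee_rot: [-0.004, -0.008, 0.976, 0.217]
force: [0.2, -0.1, -0.0]
finger_gap: 0.0261
gripper_force: 0.0
mm [-0.8 -1.8  0.6] rot [ 0.  -0.1 -0.3] | world [0.5072 0.1373 0.1619]
mm [-0.8 -1.8 80.6] rot [ 0.  -0.1 -0.3] | world [0.5064 0.1711 0.0894]
```

```bash
python3 -m crank '[{"tx":-0.001,"ty":-0.001,"tz":0.03,"rx":0,"ry":0,"rz":0},{"tx":-0.001,"ty":-0.001,"tz":0.06,"rx":0,"ry":0,"rz":0},{"tx":-0.001,"ty":-0.001,"tz":0.08,"rx":0,"ry":0,"rz":0},{"tx":-0.001,"ty":-0.001,"tz":0.08,"rx":0,"ry":0,"rz":0},{"tx":-0.001,"ty":-0.001,"tz":0.08,"rx":0,"ry":0,"rz":0}]'
python3 - <<'E'
from h import *
crop("scene",200,190,300,290,6,"s8.png")
p,r,s=where();plan(plate(0,.030))
E
```

```text
clock: 23.72
tool_pos: [0.5077, 0.1717, 0.0911]
ee_rot: [-0.003, -0.009, 0.976, 0.217]
force: [-0.4, 0.4, 0.7]
finger_gap: 0.0257
gripper_force: 0.0
mm [ 1.8 -1.2  1.7] rot [ 0.   0.1 -0.3] | world [0.5064 0.1711 0.0894]
```

View pics/s8.png

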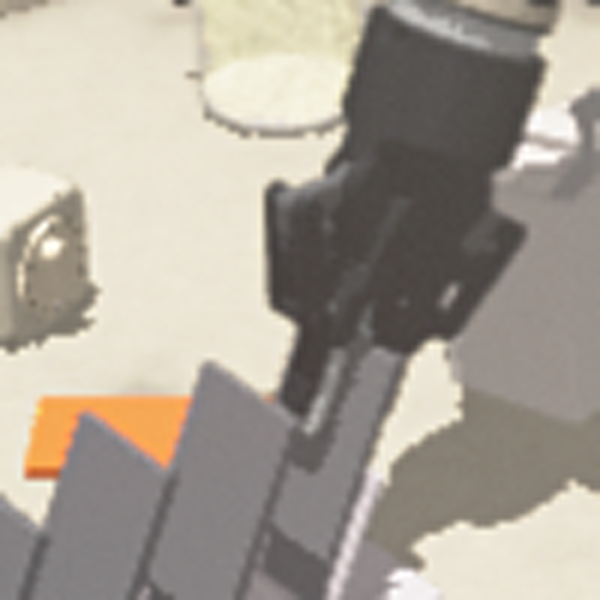

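The left finger is above the plate's upper face and the right one behind it, so the plate is straddled (crop (350,390)). Gripping.

```bash
python3 -m crank '[{"tx":0,"ty":0,"tz":0,"rx":0,"ry":0,"rz":0},{"tx":0,"ty":0,"tz":0,"rx":0,"ry":0,"rz":0},{"tx":0,"ty":0,"tz":0,"rx":0,"ry":0,"rz":0},{"tx":0,"ty":0,"tz":0,"rx":0,"ry":0,"rz":0}]' 0.0
python3 - <<'E'
from h import *
p,r,s=where();print(s["force"].round(1),s["wrist_torque"].round(2))
q=r.apply([0,0,-.09])+s["tool_pos"]
plan((q,r),(np.r_[q[:2],.27],slot(0,.2)[1]),(np.r_[slot(0,.2)[0][:2],.27],slot(0,.2)[1]))
E
```

```text
clock: 24.28
tool_pos: [0.5086, 0.1732, 0.0927]
ee_rot: [-0.003, -0.007, 0.976, 0.22]
force: [-0.8, 6.4, 5.2]
finger_gap: 0.0065
gripper_force: 59.3
[-0.8  6.4  5.2] [ 1.16  0.13 -0.09]
mm [ -0.  -0. -90.] rot [0. 0. 0.] | world [0.5093 0.1347 0.174 ]
mm [   0.2   41.1 -176.8] rot [25.7  8.2 -5.5] | world [0.5093 0.1347 0.27  ]
mm [ -82.9 -162.7 -273.6] rot [25.7  8.2 -5.5] | world [ 0.5959 -0.0896  0.27  ]
```

```bash
python3 -m crank '[{"tx":0,"ty":0,"tz":-0.03,"rx":0,"ry":0,"rz":0},{"tx":0,"ty":0,"tz":-0.06,"rx":0,"ry":0,"rz":0},{"tx":0,"ty":0,"tz":-0.09,"rx":0,"ry":0,"rz":0},{"tx":0,"ty":0.02,"tz":-0.135,"rx":9,"ry":3,"rz":-2},{"tx":0,"ty":0.041,"tz":-0.177,"rx":18,"ry":6,"rz":-4},{"tx":0,"ty":0.041,"tz":-0.177,"rx":25.7,"ry":8.2,"rz":-5.5},{"tx":0,"ty":0.041,"tz":-0.177,"rx":25.7,"ry":8.2,"rz":-5.5},{"tx":0,"ty":0.041,"tz":-0.177,"rx":25.7,"ry":8.2,"rz":-5.5}]'
python3 - <<'E'
from h import *
a,b=slot(0,.21,.002);plan((np.r_[a[:2],.275],b),(a,b))
E
```

```text
clock: 25.28
tool_pos: [0.5078, 0.1331, 0.2666]
ee_rot: [-0.062, -0.07, 0.996, -0.006]
force: [0.8, -0.3, -0.6]
finger_gap: 0.0065
gripper_force: 59.6
mm [ -57.7 -233.   -14.9] rot [-0.2 -0.2  0. ] | world [ 0.5991 -0.0892  0.275 ]
mm [ -65.4 -232.8   46.6] rot [-0.2 -0.2  0. ] | world [ 0.5991 -0.0892  0.213 ]
```

```bash
python3 -m crank '[{"tx":-0.058,"ty":-0.233,"tz":-0.015,"rx":0,"ry":0,"rz":0},{"tx":-0.058,"ty":-0.233,"tz":-0.015,"rx":0,"ry":0,"rz":0},{"tx":-0.058,"ty":-0.233,"tz":-0.015,"rx":0,"ry":0,"rz":0},{"tx":-0.058,"ty":-0.233,"tz":-0.015,"rx":0,"ry":0,"rz":0},{"tx":-0.058,"ty":-0.233,"tz":-0.015,"rx":0,"ry":0,"rz":0},{"tx":-0.058,"ty":-0.233,"tz":-0.015,"rx":0,"ry":0,"rz":0},{"tx":-0.0655,"ty":-0.233,"tz":0.03,"rx":0,"ry":0,"rz":0},{"tx":-0.0655,"ty":-0.233,"tz":0.0465,"rx":0,"ry":0,"rz":0},{"tx":-0.0655,"ty":-0.233,"tz":0.0465,"rx":0,"ry":0,"rz":0}]'
python3 - <<'E'
from h import *
plan(slot(0,.205,.002),slot(0,.137,.002))
# check the held plate against slot: project expected plate corners/edge vs the picture, top view
a=cams.snapshot("scene");cv2.imwrite("pics/s9raw.png",a[:,:,::-1])
p,r,s=where();print(s["force"].round(1))
E
```

```text
clock: 26.4
tool_pos: [0.5984, -0.0878, 0.2126]
ee_rot: [-0.063, -0.071, 0.995, -0.006]
force: [0.3, -1.0, 0.2]
finger_gap: 0.0063
gripper_force: 59.6
mm [-0.5 -1.5  4.5] rot [-0.2 -0.4  0.2] | world [ 0.5985 -0.0893  0.2081]
mm [-0.9 -1.3 72.5] rot [-0.2 -0.4  0.2] | world [ 0.5904 -0.0904  0.1406]
[1.3 0.  0.1]
```

```bash
python3 -m crank '[{"tx":-0.0005,"ty":-0.0015,"tz":0,"rx":0,"ry":0,"rz":0},{"tx":-0.0005,"ty":-0.0015,"tz":0.007,"rx":0,"ry":0,"rz":0},{"tx":-0.0005,"ty":-0.0015,"tz":0.014,"rx":0,"ry":0,"rz":0},{"tx":-0.0005,"ty":-0.0015,"tz":0.02,"rx":0,"ry":0,"rz":0},{"tx":-0.0005,"ty":-0.0015,"tz":0.026,"rx":0,"ry":0,"rz":0},{"tx":-0.0005,"ty":-0.0015,"tz":0.026,"rx":0,"ry":0,"rz":0}]'
python3 - <<'E'
from h import *
plan(slot(0,.137,.002))
E
```

```text
clock: 27.2
tool_pos: [0.5976, -0.0908, 0.1879]
ee_rot: [-0.061, -0.07, 0.996, -0.006]
force: [0.5, -0.7, -1.0]
finger_gap: 0.0061
gripper_force: 59.5
mm [ 1.2  1.6 47.9] rot [-0.2 -0.1  0.1] | world [ 0.5904 -0.0904  0.1406]
```

```bash
python3 -m crank '[{"tx":0,"ty":0.0005,"tz":0.008,"rx":0,"ry":0,"rz":0},{"tx":0,"ty":0.0005,"tz":0.016,"rx":0,"ry":0,"rz":0},{"tx":0,"ty":0.0005,"tz":0.024,"rx":0,"ry":0,"rz":0},{"tx":0,"ty":0.0005,"tz":0.032,"rx":0,"ry":0,"rz":0},{"tx":0,"ty":0.0005,"tz":0.038,"rx":0,"ry":0,"rz":0},{"tx":0,"ty":0.0005,"tz":0.043,"rx":0,"ry":0,"rz":0},{"tx":0,"ty":0.0005,"tz":0.043,"rx":0,"ry":0,"rz":0}]'
python3 -m crank '[{"tx":0,"ty":0,"tz":0.002,"rx":0,"ry":0,"rz":0},{"tx":0,"ty":0,"tz":0.004,"rx":0,"ry":0,"rz":0},{"tx":0,"ty":0,"tz":0.004,"rx":0,"ry":0,"rz":0}]'
python3 - <<'E'
from h import *
plan(slot(0,.135,.002))
E
```

```text
clock: 28.08
tool_pos: [0.5926, -0.0913, 0.1457]
ee_rot: [-0.061, -0.07, 0.996, -0.006]
force: [0.5, 0.7, -1.0]
finger_gap: 0.0063
gripper_force: 59.5
clock: 28.45
tool_pos: [0.5924, -0.0916, 0.1421]
ee_rot: [-0.06, -0.07, 0.996, -0.007]
force: [0.2, 1.0, -0.5]
finger_gap: 0.0063
gripper_force: 59.6
mm [1.6 1.4 3.8] rot [-0.3 -0.1  0.1] | world [ 0.5901 -0.0904  0.1386]
```

```bash
python3 -m crank '[{"tx":0,"ty":0.001,"tz":0.001,"rx":0,"ry":0,"rz":0},{"tx":0,"ty":0.001,"tz":0.002,"rx":0,"ry":0,"rz":0},{"tx":0,"ty":0.001,"tz":0.002,"rx":0,"ry":0,"rz":0}]'
python3 -m crank '[{"tx":0,"ty":0,"tz":0.001,"rx":0,"ry":0,"rz":0},{"tx":0,"ty":0,"tz":0.002,"rx":0,"ry":0,"rz":0},{"tx":0,"ty":0,"tz":0.002,"rx":0,"ry":0,"rz":0}]'
python3 -c "
from h import *
plan(slot(0,.135,.002))"
```

```text
clock: 28.82
tool_pos: [0.5919, -0.0905, 0.1401]
ee_rot: [-0.061, -0.07, 0.996, -0.007]
force: [0.1, 1.0, -1.4]
finger_gap: 0.0063
gripper_force: 59.6
clock: 29.2
tool_pos: [0.5919, -0.0907, 0.1387]
ee_rot: [-0.06, -0.07, 0.996, -0.007]
force: [-0.4, 0.4, 1.4]
finger_gap: 0.0063
gripper_force: 59.9
mm [1.6 0.5 0.3] rot [-0.3 -0.1  0.1] | world [ 0.5901 -0.0904  0.1386]
```

```bash
python3 -m crank '[{"tx":0,"ty":0,"tz":0,"rx":0,"ry":0,"rz":0},{"tx":0,"ty":0,"tz":0,"rx":0,"ry":0,"rz":0},{"tx":0,"ty":0,"tz":0,"rx":0,"ry":0,"rz":0},{"tx":0,"ty":0,"tz":-0.03,"rx":0,"ry":0,"rz":0},{"tx":0,"ty":0,"tz":-0.08,"rx":0,"ry":0,"rz":0},{"tx":0,"ty":0,"tz":-0.13,"rx":0,"ry":0,"rz":0},{"tx":0,"ty":0,"tz":-0.13,"rx":0,"ry":0,"rz":0}]' 0.021
python3 - <<'E'
from h import *
a=cams.snapshot("top");cv2.imwrite("pics/t10raw.png",a[:,:,::-1])
plan(plate(1,.11),plate(1,.030))
E
```

```text
clock: 30.08
tool_pos: [0.6108, -0.0885, 0.2739]
ee_rot: [-0.055, -0.07, 0.996, -0.009]
force: [-0.4, 0.9, -0.2]
finger_gap: 0.0211
gripper_force: 0.0
mm [ 49.3 295.9 112.9] rot [-25.8  -8.    5.2] | world [0.5059 0.1953 0.1619]
mm [ 37.  330.  184.3] rot [-25.8  -8.    5.2] | world [0.5051 0.2291 0.0894]
```

```bash
python3 -m crank '[{"tx":0.05,"ty":0.296,"tz":0.05,"rx":-25.8,"ry":-8,"rz":5.2},{"tx":0.05,"ty":0.296,"tz":0.05,"rx":-25.8,"ry":-8,"rz":5.2},{"tx":0.05,"ty":0.296,"tz":0.05,"rx":-25.8,"ry":-8,"rz":5.2},{"tx":0.05,"ty":0.296,"tz":0.05,"rx":-25.8,"ry":-8,"rz":5.2},{"tx":0.05,"ty":0.296,"tz":0.113,"rx":-25.8,"ry":-8,"rz":5.2},{"tx":0.05,"ty":0.296,"tz":0.113,"rx":-25.8,"ry":-8,"rz":5.2},{"tx":0.05,"ty":0.296,"tz":0.113,"rx":-25.8,"ry":-8,"rz":5.2},{"tx":0.05,"ty":0.296,"tz":0.113,"rx":-25.8,"ry":-8,"rz":5.2},{"tx":0.05,"ty":0.296,"tz":0.113,"rx":-25.8,"ry":-8,"rz":5.2}]' 0.026
python3 -c "
from h import *
plan(plate(1,.11),plate(1,.030))"
```

```text
clock: 31.25
tool_pos: [0.5046, 0.195, 0.1612]
ee_rot: [-0.004, -0.01, 0.976, 0.218]
force: [0.1, 0.4, 0.7]
finger_gap: 0.026
gripper_force: 0.0
mm [-1.3  0.5 -0.5] rot [ 0.1 -0.1 -0.1] | world [0.5059 0.1953 0.1619]
mm [-1.5  0.3 79.5] rot [ 0.1 -0.1 -0.1] | world [0.5051 0.2291 0.0894]
```

```bash
python3 -m crank '[{"tx":-0.001,"ty":0.003,"tz":0.03,"rx":0,"ry":0,"rz":0},{"tx":-0.001,"ty":0.003,"tz":0.06,"rx":0,"ry":0,"rz":0},{"tx":-0.001,"ty":0.003,"tz":0.078,"rx":0,"ry":0,"rz":0},{"tx":-0.001,"ty":0.003,"tz":0.078,"rx":0,"ry":0,"rz":0},{"tx":-0.001,"ty":0.003,"tz":0.078,"rx":0,"ry":0,"rz":0}]'
python3 -m crank '[{"tx":0,"ty":0,"tz":0,"rx":0,"ry":0,"rz":0},{"tx":0,"ty":0,"tz":0,"rx":0,"ry":0,"rz":0},{"tx":0,"ty":0,"tz":0,"rx":0,"ry":0,"rz":0},{"tx":0,"ty":0,"tz":0,"rx":0,"ry":0,"rz":0}]' 0.0
python3 - <<'E'
from h import *
p,r,s=where();plan(plate(1,.030))
q=r.apply([0,0,-.09])+s["tool_pos"]
plan((np.r_[q[:2],.27],slot(1,.2)[1]))
E
```

```text
clock: 31.88
tool_pos: [0.5038, 0.2314, 0.0915]
ee_rot: [-0.004, -0.011, 0.976, 0.218]
force: [0.8, -0.1, -0.1]
finger_gap: 0.0256
gripper_force: 0.0
clock: 32.38
tool_pos: [0.5038, 0.2323, 0.0923]
ee_rot: [-0.004, -0.011, 0.976, 0.219]
force: [-1.3, 2.4, 6.4]
finger_gap: 0.0061
gripper_force: 60.3
mm [-1.2 -4.2  1.2] rot [ 0.3 -0.2 -0.1] | world [0.5051 0.2291 0.0894]
mm [   0.4   41.1 -177.1] rot [25.6  8.1 -5.1] | world [0.505  0.1939 0.27  ]
```

```bash
python3 -m crank '[{"tx":0,"ty":0,"tz":-0.03,"rx":0,"ry":0,"rz":0},{"tx":0,"ty":0,"tz":-0.06,"rx":0,"ry":0,"rz":0},{"tx":0,"ty":0,"tz":-0.09,"rx":0,"ry":0,"rz":0},{"tx":0,"ty":0.02,"tz":-0.135,"rx":9,"ry":3,"rz":-2},{"tx":0,"ty":0.041,"tz":-0.177,"rx":18,"ry":6,"rz":-4},{"tx":0,"ty":0.041,"tz":-0.177,"rx":25.6,"ry":8.1,"rz":-5.1},{"tx":0,"ty":0.041,"tz":-0.177,"rx":25.6,"ry":8.1,"rz":-5.1},{"tx":0,"ty":0.041,"tz":-0.177,"rx":25.6,"ry":8.1,"rz":-5.1}]'
python3 - <<'E'
from h import *
a,b=slot(1,.205,-.001);plan((np.r_[a[:2],.275],b),(a,b))
E
```

```text
clock: 33.38
tool_pos: [0.5035, 0.1929, 0.2663]
ee_rot: [-0.063, -0.07, 0.996, -0.005]
force: [0.5, 0.5, -0.8]
finger_gap: 0.0061
gripper_force: 59.7
mm [ -50.3 -254.7  -14.9] rot [-0.1 -0.3 -0. ] | world [ 0.5902 -0.0521  0.275 ]
mm [ -58.7 -254.6   51.1] rot [-0.1 -0.3 -0. ] | world [ 0.5902 -0.0521  0.2084]
```

```bash
python3 -m crank '[{"tx":-0.05,"ty":-0.2545,"tz":-0.015,"rx":0,"ry":0,"rz":0},{"tx":-0.05,"ty":-0.2545,"tz":-0.015,"rx":0,"ry":0,"rz":0},{"tx":-0.05,"ty":-0.2545,"tz":-0.015,"rx":0,"ry":0,"rz":0},{"tx":-0.05,"ty":-0.2545,"tz":-0.015,"rx":0,"ry":0,"rz":0},{"tx":-0.05,"ty":-0.2545,"tz":-0.015,"rx":0,"ry":0,"rz":0},{"tx":-0.05,"ty":-0.2545,"tz":-0.015,"rx":0,"ry":0,"rz":0},{"tx":-0.0585,"ty":-0.2545,"tz":0.03,"rx":0,"ry":0,"rz":0},{"tx":-0.0585,"ty":-0.2545,"tz":0.046,"rx":0,"ry":0,"rz":0},{"tx":-0.0585,"ty":-0.2545,"tz":0.046,"rx":0,"ry":0,"rz":0},{"tx":-0.0585,"ty":-0.2545,"tz":0.046,"rx":0,"ry":0,"rz":0}]'
python3 - <<'E'
from h import *
plan(slot(1,.137,-.001))
E
```

```text
clock: 34.62
tool_pos: [0.5925, -0.0507, 0.217]
ee_rot: [-0.061, -0.07, 0.996, -0.005]
force: [1.0, -0.3, -1.1]
finger_gap: 0.0061
gripper_force: 59.7
mm [ 1.3 -0.9 76.8] rot [-0.1 -0.1  0.1] | world [ 0.5821 -0.0532  0.1409]
```

```bash
python3 -m crank '[{"tx":0.001,"ty":-0.001,"tz":0.009,"rx":0,"ry":0,"rz":0},{"tx":0.001,"ty":-0.001,"tz":0.018,"rx":0,"ry":0,"rz":0},{"tx":0.001,"ty":-0.001,"tz":0.026,"rx":0,"ry":0,"rz":0},{"tx":0.001,"ty":-0.001,"tz":0.032,"rx":0,"ry":0,"rz":0},{"tx":0.001,"ty":-0.001,"tz":0.032,"rx":0,"ry":0,"rz":0}]'
python3 - <<'E'
from h import *
plan(slot(1,.137,-.001))
E
```

```text
clock: 35.25
tool_pos: [0.5866, -0.0529, 0.183]
ee_rot: [-0.062, -0.07, 0.996, -0.005]
force: [0.1, 0.9, -1.5]
finger_gap: 0.0061
gripper_force: 59.7
mm [-0.9  0.3 42.3] rot [-0.1 -0.3  0. ] | world [ 0.5821 -0.0532  0.1409]
```

```bash
python3 -m crank '[{"tx":0,"ty":0,"tz":0.008,"rx":0,"ry":0,"rz":0},{"tx":0,"ty":0,"tz":0.016,"rx":0,"ry":0,"rz":0},{"tx":0,"ty":0,"tz":0.024,"rx":0,"ry":0,"rz":0},{"tx":0,"ty":0,"tz":0.032,"rx":0,"ry":0,"rz":0},{"tx":0,"ty":0,"tz":0.038,"rx":0,"ry":0,"rz":0},{"tx":0,"ty":0,"tz":0.04,"rx":0,"ry":0,"rz":0},{"tx":0,"ty":0,"tz":0.04,"rx":0,"ry":0,"rz":0}]'
python3 -m crank '[{"tx":0,"ty":0,"tz":0.001,"rx":0,"ry":0,"rz":0},{"tx":0,"ty":0,"tz":0.002,"rx":0,"ry":0,"rz":0},{"tx":0,"ty":0,"tz":0.002,"rx":0,"ry":0,"rz":0}]'
python3 - <<'E'
from h import *
plan(slot(1,.135,-.001))
E
```

```text
clock: 36.12
tool_pos: [0.5823, -0.0537, 0.1442]
ee_rot: [-0.062, -0.07, 0.996, -0.005]
force: [-0.2, -0.5, -1.0]
finger_gap: 0.006
gripper_force: 59.7
clock: 36.5
tool_pos: [0.5821, -0.0537, 0.1423]
ee_rot: [-0.062, -0.07, 0.996, -0.005]
force: [-0.7, -0.7, 0.0]
finger_gap: 0.0065
gripper_force: 59.7
mm [-0.3  0.5  3.4] rot [-0.1 -0.2  0. ] | world [ 0.5819 -0.0532  0.1389]
```

```bash
python3 -m crank '[{"tx":0,"ty":0,"tz":0.001,"rx":0,"ry":0,"rz":0},{"tx":0,"ty":0,"tz":0.002,"rx":0,"ry":0,"rz":0},{"tx":0,"ty":0,"tz":0.002,"rx":0,"ry":0,"rz":0}]'
python3 -m crank '[{"tx":0,"ty":0,"tz":0.001,"rx":0,"ry":0,"rz":0},{"tx":0,"ty":0,"tz":0.001,"rx":0,"ry":0,"rz":0}]'
python3 -m crank '[{"tx":0,"ty":0,"tz":0,"rx":0,"ry":0,"rz":0},{"tx":0,"ty":0,"tz":0,"rx":0,"ry":0,"rz":0},{"tx":0,"ty":0,"tz":0,"rx":0,"ry":0,"rz":0},{"tx":0,"ty":0,"tz":-0.03,"rx":0,"ry":0,"rz":0},{"tx":0,"ty":0,"tz":-0.08,"rx":0,"ry":0,"rz":0},{"tx":0,"ty":0,"tz":-0.13,"rx":0,"ry":0,"rz":0},{"tx":0,"ty":0,"tz":-0.13,"rx":0,"ry":0,"rz":0}]' 0.021
python3 - <<'E'
from h import *
plan(plate(2,.11))
E
```

```text
clock: 36.88
tool_pos: [0.5817, -0.0537, 0.1402]
ee_rot: [-0.062, -0.07, 0.996, -0.005]
force: [0.0, -0.2, -0.3]
finger_gap: 0.0065
gripper_force: 59.7
clock: 37.12
tool_pos: [0.5816, -0.0537, 0.1392]
ee_rot: [-0.062, -0.07, 0.996, -0.005]
force: [-0.5, -0.6, -0.8]
finger_gap: 0.0068
gripper_force: 59.7
clock: 38.0
tool_pos: [0.6012, -0.0519, 0.2749]
ee_rot: [-0.056, -0.07, 0.996, -0.007]
force: [-0.1, 0.3, 0.3]
finger_gap: 0.0211
gripper_force: 0.0
mm [ 40.2 316.2 116.5] rot [-25.6  -7.8   5.2] | world [0.5045 0.2532 0.1619]
```

```bash
python3 -m crank '[{"tx":0.041,"ty":0.316,"tz":0.05,"rx":-25.6,"ry":-7.9,"rz":5.2},{"tx":0.041,"ty":0.316,"tz":0.05,"rx":-25.6,"ry":-7.9,"rz":5.2},{"tx":0.041,"ty":0.316,"tz":0.05,"rx":-25.6,"ry":-7.9,"rz":5.2},{"tx":0.041,"ty":0.316,"tz":0.05,"rx":-25.6,"ry":-7.9,"rz":5.2},{"tx":0.041,"ty":0.316,"tz":0.116,"rx":-25.6,"ry":-7.9,"rz":5.2},{"tx":0.041,"ty":0.316,"tz":0.116,"rx":-25.6,"ry":-7.9,"rz":5.2},{"tx":0.041,"ty":0.316,"tz":0.116,"rx":-25.6,"ry":-7.9,"rz":5.2},{"tx":0.041,"ty":0.316,"tz":0.116,"rx":-25.6,"ry":-7.9,"rz":5.2},{"tx":0.041,"ty":0.316,"tz":0.116,"rx":-25.6,"ry":-7.9,"rz":5.2},{"tx":0.041,"ty":0.316,"tz":0.116,"rx":-25.6,"ry":-7.9,"rz":5.2}]' 0.026
python3 -c "
from h import *
plan(plate(2,.11),plate(2,.030))"
```

```text
clock: 39.25
tool_pos: [0.5006, 0.253, 0.1592]
ee_rot: [-0.006, -0.009, 0.976, 0.217]
force: [-0.2, 0.1, -0.1]
finger_gap: 0.0258
gripper_force: 0.0
mm [-3.9  1.3 -2.4] rot [ 0.1 -0.3 -0.3] | world [0.5045 0.2532 0.1619]
mm [-4.4  1.1 77.5] rot [ 0.1 -0.3 -0.3] | world [0.5038 0.287  0.0894]
```

```bash
python3 -m crank '[{"tx":-0.003,"ty":0.004,"tz":0.03,"rx":0,"ry":0,"rz":0},{"tx":-0.003,"ty":0.004,"tz":0.06,"rx":0,"ry":0,"rz":0},{"tx":-0.003,"ty":0.004,"tz":0.076,"rx":0,"ry":0,"rz":0},{"tx":-0.003,"ty":0.004,"tz":0.076,"rx":0,"ry":0,"rz":0},{"tx":-0.003,"ty":0.004,"tz":0.076,"rx":0,"ry":0,"rz":0}]'
python3 -m crank '[{"tx":0,"ty":0,"tz":0,"rx":0,"ry":0,"rz":0},{"tx":0,"ty":0,"tz":0,"rx":0,"ry":0,"rz":0},{"tx":0,"ty":0,"tz":0,"rx":0,"ry":0,"rz":0},{"tx":0,"ty":0,"tz":0,"rx":0,"ry":0,"rz":0}]' 0.0
python3 - <<'E'
from h import *
p,r,s=where();plan(plate(2,.030))
q=r.apply([0,0,-.09])+s["tool_pos"]
plan((np.r_[q[:2],.27],slot(2,.2)[1]))
E
```

```text
clock: 39.88
tool_pos: [0.5016, 0.2895, 0.0917]
ee_rot: [-0.006, -0.01, 0.976, 0.218]
force: [0.1, -0.9, -0.1]
finger_gap: 0.026
gripper_force: 0.0
clock: 40.38
tool_pos: [0.5017, 0.2902, 0.0923]
ee_rot: [-0.006, -0.01, 0.976, 0.218]
force: [0.5, 0.4, 6.5]
finger_gap: 0.0066
gripper_force: 60.0
mm [-2.  -4.1  1.3] rot [ 0.2 -0.4 -0.2] | world [0.5038 0.287  0.0894]
mm [   0.7   41.  -177.1] rot [25.6  7.8 -5.2] | world [0.5031 0.2519 0.27  ]
```

```bash
python3 -m crank '[{"tx":0,"ty":0,"tz":-0.03,"rx":0,"ry":0,"rz":0},{"tx":0,"ty":0,"tz":-0.06,"rx":0,"ry":0,"rz":0},{"tx":0,"ty":0,"tz":-0.09,"rx":0,"ry":0,"rz":0},{"tx":0,"ty":0.02,"tz":-0.135,"rx":9,"ry":3,"rz":-2},{"tx":0,"ty":0.041,"tz":-0.177,"rx":18,"ry":6,"rz":-4},{"tx":0,"ty":0.041,"tz":-0.177,"rx":25.6,"ry":7.8,"rz":-5.2},{"tx":0,"ty":0.041,"tz":-0.177,"rx":25.6,"ry":7.8,"rz":-5.2},{"tx":0,"ty":0.041,"tz":-0.177,"rx":25.6,"ry":7.8,"rz":-5.2}]'
python3 - <<'E'
from h import *
a,b=slot(2,.205,-.002);plan((np.r_[a[:2],.275],b),(a,b))
E
```

```text
clock: 41.38
tool_pos: [0.502, 0.251, 0.2664]
ee_rot: [-0.062, -0.069, 0.996, -0.005]
force: [-0.3, -0.3, -1.2]
finger_gap: 0.0062
gripper_force: 59.8
mm [ -42.9 -274.3  -13.7] rot [-0.1 -0.3 -0. ] | world [ 0.584  -0.0146  0.275 ]
mm [ -51.2 -274.2   52.2] rot [-0.1 -0.3 -0. ] | world [ 0.584  -0.0146  0.2086]
```

```bash
python3 -m crank '[{"tx":-0.043,"ty":-0.2745,"tz":-0.014,"rx":0,"ry":0,"rz":0},{"tx":-0.043,"ty":-0.2745,"tz":-0.014,"rx":0,"ry":0,"rz":0},{"tx":-0.043,"ty":-0.2745,"tz":-0.014,"rx":0,"ry":0,"rz":0},{"tx":-0.043,"ty":-0.2745,"tz":-0.014,"rx":0,"ry":0,"rz":0},{"tx":-0.043,"ty":-0.2745,"tz":-0.014,"rx":0,"ry":0,"rz":0},{"tx":-0.043,"ty":-0.2745,"tz":-0.014,"rx":0,"ry":0,"rz":0},{"tx":-0.051,"ty":-0.2745,"tz":0.03,"rx":0,"ry":0,"rz":0},{"tx":-0.051,"ty":-0.2745,"tz":0.046,"rx":0,"ry":0,"rz":0},{"tx":-0.051,"ty":-0.2745,"tz":0.046,"rx":0,"ry":0,"rz":0},{"tx":-0.051,"ty":-0.2745,"tz":0.046,"rx":0,"ry":0,"rz":0}]'
python3 - <<'E'
from h import *
plan(slot(2,.137,-.002))
E
```

```text
clock: 42.62
tool_pos: [0.5864, -0.0136, 0.2182]
ee_rot: [-0.06, -0.07, 0.996, -0.005]
force: [0.2, -0.3, -0.6]
finger_gap: 0.0061
gripper_force: 59.8
mm [ 1.4 -0.4 77.9] rot [-0.1  0.   0. ] | world [ 0.5759 -0.0157  0.1411]
```

```bash
python3 -m crank '[{"tx":0.001,"ty":-0.0005,"tz":0.009,"rx":0,"ry":0,"rz":0},{"tx":0.001,"ty":-0.0005,"tz":0.018,"rx":0,"ry":0,"rz":0},{"tx":0.001,"ty":-0.0005,"tz":0.026,"rx":0,"ry":0,"rz":0},{"tx":0.001,"ty":-0.0005,"tz":0.033,"rx":0,"ry":0,"rz":0},{"tx":0.001,"ty":-0.0005,"tz":0.033,"rx":0,"ry":0,"rz":0}]'
python3 - <<'E'
from h import *
plan(slot(2,.137,-.002))
E
```

```text
clock: 43.25
tool_pos: [0.5803, -0.0151, 0.1832]
ee_rot: [-0.062, -0.07, 0.996, -0.005]
force: [-0.2, 0.4, -0.8]
finger_gap: 0.0065
gripper_force: 59.8
mm [-0.8  0.1 42.3] rot [-0.1 -0.2 -0. ] | world [ 0.5759 -0.0157  0.1411]
```

```bash
python3 -m crank '[{"tx":0,"ty":0,"tz":0.008,"rx":0,"ry":0,"rz":0},{"tx":0,"ty":0,"tz":0.016,"rx":0,"ry":0,"rz":0},{"tx":0,"ty":0,"tz":0.024,"rx":0,"ry":0,"rz":0},{"tx":0,"ty":0,"tz":0.032,"rx":0,"ry":0,"rz":0},{"tx":0,"ty":0,"tz":0.038,"rx":0,"ry":0,"rz":0},{"tx":0,"ty":0,"tz":0.041,"rx":0,"ry":0,"rz":0},{"tx":0,"ty":0,"tz":0.041,"rx":0,"ry":0,"rz":0}]'
python3 -m crank '[{"tx":0,"ty":0,"tz":0.001,"rx":0,"ry":0,"rz":0},{"tx":0,"ty":0,"tz":0.002,"rx":0,"ry":0,"rz":0},{"tx":0,"ty":0,"tz":0.002,"rx":0,"ry":0,"rz":0}]'
python3 -m crank '[{"tx":0,"ty":0,"tz":0.001,"rx":0,"ry":0,"rz":0},{"tx":0,"ty":0,"tz":0.0015,"rx":0,"ry":0,"rz":0},{"tx":0,"ty":0,"tz":0.0015,"rx":0,"ry":0,"rz":0}]'
python3 - <<'E'
from h import *
plan(slot(2,.135,-.002))
E
```

```text
clock: 44.12
tool_pos: [0.576, -0.016, 0.1433]
ee_rot: [-0.061, -0.07, 0.996, -0.005]
force: [0.2, -0.7, -1.3]
finger_gap: 0.0064
gripper_force: 59.8
clock: 44.5
tool_pos: [0.5759, -0.016, 0.1416]
ee_rot: [-0.061, -0.07, 0.996, -0.005]
force: [-0.2, 0.8, -0.9]
finger_gap: 0.0064
gripper_force: 59.8
clock: 44.88
tool_pos: [0.5757, -0.016, 0.14]
ee_rot: [-0.061, -0.07, 0.996, -0.005]
force: [0.4, -0.7, -0.2]
finger_gap: 0.0062
gripper_force: 59.8
mm [-0.1  0.3  0.9] rot [-0.1 -0.1 -0. ] | world [ 0.5756 -0.0157  0.1391]
```

```bash
python3 -m crank '[{"tx":0,"ty":0,"tz":0.001,"rx":0,"ry":0,"rz":0},{"tx":0,"ty":0,"tz":0.001,"rx":0,"ry":0,"rz":0}]'
python3 -m crank '[{"tx":0,"ty":0,"tz":0,"rx":0,"ry":0,"rz":0},{"tx":0,"ty":0,"tz":0,"rx":0,"ry":0,"rz":0},{"tx":0,"ty":0,"tz":0,"rx":0,"ry":0,"rz":0},{"tx":0,"ty":0,"tz":-0.03,"rx":0,"ry":0,"rz":0},{"tx":0,"ty":0,"tz":-0.08,"rx":0,"ry":0,"rz":0},{"tx":0,"ty":0,"tz":-0.13,"rx":0,"ry":0,"rz":0},{"tx":0,"ty":0,"tz":-0.13,"rx":0,"ry":0,"rz":0}]' 0.021
python3 - <<'E'
from h import *
plan(plate(3,.11))
E
```

```text
clock: 45.12
tool_pos: [0.5757, -0.016, 0.1391]
ee_rot: [-0.061, -0.07, 0.996, -0.005]
force: [-1.1, -0.3, -0.2]
finger_gap: 0.0067
gripper_force: 59.9
clock: 46.0
tool_pos: [0.5948, -0.014, 0.2746]
ee_rot: [-0.055, -0.07, 0.996, -0.006]
force: [-0.1, -0.4, -0.7]
finger_gap: 0.0208
gripper_force: 0.0
mm [ 32.8 335.3 115.4] rot [-25.6  -7.7   5.2] | world [0.5032 0.3112 0.1619]
```

```bash
python3 -m crank '[{"tx":0.031,"ty":0.336,"tz":0.05,"rx":-25.6,"ry":-7.8,"rz":5.2},{"tx":0.031,"ty":0.336,"tz":0.05,"rx":-25.6,"ry":-7.8,"rz":5.2},{"tx":0.031,"ty":0.336,"tz":0.05,"rx":-25.6,"ry":-7.8,"rz":5.2},{"tx":0.031,"ty":0.336,"tz":0.05,"rx":-25.6,"ry":-7.8,"rz":5.2},{"tx":0.031,"ty":0.336,"tz":0.05,"rx":-25.6,"ry":-7.8,"rz":5.2},{"tx":0.031,"ty":0.336,"tz":0.114,"rx":-25.6,"ry":-7.8,"rz":5.2},{"tx":0.031,"ty":0.336,"tz":0.114,"rx":-25.6,"ry":-7.8,"rz":5.2},{"tx":0.031,"ty":0.336,"tz":0.114,"rx":-25.6,"ry":-7.8,"rz":5.2},{"tx":0.031,"ty":0.336,"tz":0.114,"rx":-25.6,"ry":-7.8,"rz":5.2},{"tx":0.031,"ty":0.336,"tz":0.114,"rx":-25.6,"ry":-7.8,"rz":5.2}]' 0.026
python3 -c "
from h import *
plan(plate(3,.11),plate(3,.030))"
```

```text
clock: 47.25
tool_pos: [0.5025, 0.3121, 0.1604]
ee_rot: [-0.005, -0.009, 0.976, 0.218]
force: [0.9, -0.2, -0.3]
finger_gap: 0.0259
gripper_force: 0.0
mm [-0.8 -0.2 -1.7] rot [ 0.2 -0.2 -0.3] | world [0.5032 0.3112 0.1619]
mm [-1.1 -0.4 78.2] rot [ 0.2 -0.2 -0.3] | world [0.5025 0.345  0.0894]
```

```bash
python3 -m crank '[{"tx":-0.001,"ty":0.003,"tz":0.03,"rx":0,"ry":0,"rz":0},{"tx":-0.001,"ty":0.003,"tz":0.06,"rx":0,"ry":0,"rz":0},{"tx":-0.001,"ty":0.003,"tz":0.077,"rx":0,"ry":0,"rz":0},{"tx":-0.001,"ty":0.003,"tz":0.077,"rx":0,"ry":0,"rz":0},{"tx":-0.001,"ty":0.003,"tz":0.077,"rx":0,"ry":0,"rz":0}]'
python3 -m crank '[{"tx":0,"ty":0,"tz":0,"rx":0,"ry":0,"rz":0},{"tx":0,"ty":0,"tz":0,"rx":0,"ry":0,"rz":0},{"tx":0,"ty":0,"tz":0,"rx":0,"ry":0,"rz":0},{"tx":0,"ty":0,"tz":0,"rx":0,"ry":0,"rz":0}]' 0.0
python3 - <<'E'
from h import *
p,r,s=where();plan(plate(3,.030))
q=r.apply([0,0,-.09])+s["tool_pos"]
plan((np.r_[q[:2],.27],slot(3,.2)[1]))
E
```

```text
clock: 47.88
tool_pos: [0.5009, 0.3481, 0.0909]
ee_rot: [-0.006, -0.01, 0.976, 0.218]
force: [0.4, -0.0, 0.4]
finger_gap: 0.0262
gripper_force: 0.0
clock: 48.38
tool_pos: [0.501, 0.3487, 0.0915]
ee_rot: [-0.006, -0.01, 0.976, 0.218]
force: [0.2, -0.2, 5.7]
finger_gap: 0.0065
gripper_force: 59.8
mm [-1.4 -4.2  0.3] rot [ 0.2 -0.4 -0.2] | world [0.5025 0.345  0.0894]
mm [   0.7   41.4 -177.8] rot [25.6  7.9 -5.2] | world [0.5024 0.3104 0.27  ]
```

```bash
python3 -m crank '[{"tx":0,"ty":0,"tz":-0.03,"rx":0,"ry":0,"rz":0},{"tx":0,"ty":0,"tz":-0.06,"rx":0,"ry":0,"rz":0},{"tx":0,"ty":0,"tz":-0.09,"rx":0,"ry":0,"rz":0},{"tx":0,"ty":0.02,"tz":-0.135,"rx":9,"ry":3,"rz":-2},{"tx":0,"ty":0.041,"tz":-0.178,"rx":18,"ry":6,"rz":-4},{"tx":0,"ty":0.041,"tz":-0.178,"rx":25.6,"ry":7.9,"rz":-5.2},{"tx":0,"ty":0.041,"tz":-0.178,"rx":25.6,"ry":7.9,"rz":-5.2},{"tx":0,"ty":0.041,"tz":-0.178,"rx":25.6,"ry":7.9,"rz":-5.2}]'
python3 - <<'E'
from h import *
a,b=slot(3,.205,-.001);plan((np.r_[a[:2],.275],b),(a,b))
E
```

```text
clock: 49.38
tool_pos: [0.5013, 0.309, 0.2664]
ee_rot: [-0.063, -0.07, 0.996, -0.005]
force: [-0.1, -0.1, -0.9]
finger_gap: 0.0065
gripper_force: 60.0
mm [ -36.4 -293.9  -12.8] rot [-0.1 -0.4  0. ] | world [0.5796 0.0232 0.275 ]
mm [ -44.8 -293.8   53.2] rot [-0.1 -0.4  0. ] | world [0.5796 0.0232 0.2084]
```

```bash
python3 -m crank '[{"tx":-0.0365,"ty":-0.294,"tz":-0.013,"rx":0,"ry":0,"rz":0},{"tx":-0.0365,"ty":-0.294,"tz":-0.013,"rx":0,"ry":0,"rz":0},{"tx":-0.0365,"ty":-0.294,"tz":-0.013,"rx":0,"ry":0,"rz":0},{"tx":-0.0365,"ty":-0.294,"tz":-0.013,"rx":0,"ry":0,"rz":0},{"tx":-0.0365,"ty":-0.294,"tz":-0.013,"rx":0,"ry":0,"rz":0},{"tx":-0.0365,"ty":-0.294,"tz":-0.013,"rx":0,"ry":0,"rz":0},{"tx":-0.0445,"ty":-0.294,"tz":0.03,"rx":0,"ry":0,"rz":0},{"tx":-0.0445,"ty":-0.294,"tz":0.046,"rx":0,"ry":0,"rz":0},{"tx":-0.0445,"ty":-0.294,"tz":0.046,"rx":0,"ry":0,"rz":0},{"tx":-0.0445,"ty":-0.294,"tz":0.046,"rx":0,"ry":0,"rz":0}]'
python3 - <<'E'
from h import *
plan(slot(3,.137,-.001))
E
```

```text
clock: 50.62
tool_pos: [0.582, 0.0243, 0.2188]
ee_rot: [-0.061, -0.07, 0.996, -0.005]
force: [0.4, -0.2, -1.0]
finger_gap: 0.0064
gripper_force: 60.0
mm [ 1.1 -0.6 78.6] rot [-0.1 -0.1  0. ] | world [0.5716 0.0221 0.1409]
```

```bash
python3 -m crank '[{"tx":0.001,"ty":-0.0005,"tz":0.009,"rx":0,"ry":0,"rz":0},{"tx":0.001,"ty":-0.0005,"tz":0.018,"rx":0,"ry":0,"rz":0},{"tx":0.001,"ty":-0.0005,"tz":0.026,"rx":0,"ry":0,"rz":0},{"tx":0.001,"ty":-0.0005,"tz":0.034,"rx":0,"ry":0,"rz":0},{"tx":0.001,"ty":-0.0005,"tz":0.034,"rx":0,"ry":0,"rz":0}]'
python3 - <<'E'
from h import *
plan(slot(3,.137,-.001))
E
```

```text
clock: 51.25
tool_pos: [0.5759, 0.0223, 0.1827]
ee_rot: [-0.062, -0.07, 0.996, -0.005]
force: [1.8, -0.8, -2.6]
finger_gap: 0.0065
gripper_force: 59.8
mm [-1.   0.5 41.9] rot [-0.1 -0.3  0. ] | world [0.5716 0.0221 0.1409]
```

```bash
python3 -m crank '[{"tx":0,"ty":0,"tz":0.008,"rx":0,"ry":0,"rz":0},{"tx":0,"ty":0,"tz":0.016,"rx":0,"ry":0,"rz":0},{"tx":0,"ty":0,"tz":0.024,"rx":0,"ry":0,"rz":0},{"tx":0,"ty":0,"tz":0.032,"rx":0,"ry":0,"rz":0},{"tx":0,"ty":0,"tz":0.038,"rx":0,"ry":0,"rz":0},{"tx":0,"ty":0,"tz":0.041,"rx":0,"ry":0,"rz":0},{"tx":0,"ty":0,"tz":0.041,"rx":0,"ry":0,"rz":0}]'
python3 -m crank '[{"tx":0,"ty":0,"tz":0.001,"rx":0,"ry":0,"rz":0},{"tx":0,"ty":0,"tz":0.002,"rx":0,"ry":0,"rz":0},{"tx":0,"ty":0,"tz":0.002,"rx":0,"ry":0,"rz":0}]'
python3 -m crank '[{"tx":0,"ty":0,"tz":0.001,"rx":0,"ry":0,"rz":0},{"tx":0,"ty":0,"tz":0.002,"rx":0,"ry":0,"rz":0},{"tx":0,"ty":0,"tz":0.002,"rx":0,"ry":0,"rz":0}]'
python3 - <<'E'
from h import *
plan(slot(3,.135,-.001))
E
```

```text
clock: 52.12
tool_pos: [0.571, 0.022, 0.1427]
ee_rot: [-0.062, -0.07, 0.996, -0.005]
force: [1.7, -0.9, -1.9]
finger_gap: 0.006
gripper_force: 60.0
clock: 52.5
tool_pos: [0.5716, 0.0212, 0.1417]
ee_rot: [-0.061, -0.07, 0.996, -0.006]
force: [1.6, -2.4, -0.7]
finger_gap: 0.0065
gripper_force: 60.0
clock: 52.88
tool_pos: [0.5707, 0.0219, 0.139]
ee_rot: [-0.062, -0.07, 0.996, -0.005]
force: [1.0, -1.7, -1.7]
finger_gap: 0.0064
gripper_force: 60.1
mm [-0.6  0.1 -0. ] rot [-0.1 -0.2  0. ] | world [0.5713 0.022  0.1389]
```

```bash
python3 -m crank '[{"tx":0,"ty":0,"tz":0,"rx":0,"ry":0,"rz":0},{"tx":0,"ty":0,"tz":0,"rx":0,"ry":0,"rz":0},{"tx":0,"ty":0,"tz":0,"rx":0,"ry":0,"rz":0},{"tx":0,"ty":0,"tz":-0.03,"rx":0,"ry":0,"rz":0},{"tx":0,"ty":0,"tz":-0.08,"rx":0,"ry":0,"rz":0},{"tx":0,"ty":0,"tz":-0.13,"rx":0,"ry":0,"rz":0},{"tx":0,"ty":0,"tz":-0.13,"rx":0,"ry":0,"rz":0}]' 0.021
python3 - <<'E'
from h import *
plan(([.25,.40,.27],vert(91)))
E
```

```text
clock: 53.75
tool_pos: [0.5903, 0.0242, 0.2747]
ee_rot: [-0.056, -0.07, 0.996, -0.006]
force: [0.4, -0.4, 0.9]
finger_gap: 0.0211
gripper_force: 0.0
mm [282.3 419.6  35. ] rot [-0.6 -6.4  7. ] | world [0.25 0.4  0.27]
```

```bash
python3 -m crank '[{"tx":0.282,"ty":0.42,"tz":0.035,"rx":0,"ry":-6.4,"rz":7},{"tx":0.282,"ty":0.42,"tz":0.035,"rx":0,"ry":-6.4,"rz":7},{"tx":0.282,"ty":0.42,"tz":0.035,"rx":0,"ry":-6.4,"rz":7},{"tx":0.282,"ty":0.42,"tz":0.035,"rx":0,"ry":-6.4,"rz":7},{"tx":0.282,"ty":0.42,"tz":0.035,"rx":0,"ry":-6.4,"rz":7},{"tx":0.282,"ty":0.42,"tz":0.035,"rx":0,"ry":-6.4,"rz":7},{"tx":0.282,"ty":0.42,"tz":0.035,"rx":0,"ry":-6.4,"rz":7},{"tx":0.282,"ty":0.42,"tz":0.035,"rx":0,"ry":-6.4,"rz":7},{"tx":0.282,"ty":0.42,"tz":0.035,"rx":0,"ry":-6.4,"rz":7},{"tx":0.282,"ty":0.42,"tz":0.035,"rx":0,"ry":-6.4,"rz":7}]'
python3 - <<'E'
from h import *
for cam in("scene","top"):
    a=cams.snapshot(cam).astype(int);b=cv2.imread(f"pics/{cam[0]}7raw.png")[:,:,::-1].astype(int)
    cv2.imwrite(f"pics/{cam}_end.png",a[:,:,::-1].astype(np.uint8))
    d=np.abs(a-b).max(2)>35
    # expected silhouette of the 4 seated plates above drainer top
    exp=np.zeros(d.shape,np.uint8)
    per=[]
    for k in range(4):
        for dz in (.165,):
            P=tilt([[x,(-57+38*k)/1000+y,z] for x in(-.03,.03) for y in(-.0035,.0035) for z in(.11,.16)],*RK)
            h=cv2.convexHull(proj(cam,P).astype(np.float32)).astype(np.int32);m=np.zeros_like(exp);cv2.fillConvexPoly(m,h,1);exp|=m;per.append((d&(m>0)).sum()/m.sum())
    u0,v0=proj(cam,tilt([0,0,.13],*RK))[0].astype(int);w=np.zeros_like(exp);w[v0-40:v0+60,u0-50:u0+50]=1
    print(cam,np.round(per,2),"changed outside expected:",(d&(exp==0)&(w>0)).sum(),"expected px",exp.sum())
    ch=(d&(w>0))
    if cam=="scene":
        for v in range(v0-40,v0+45,2): print("".join(("#" if exp[v,u] else "x") if ch[v,u] else ("o" if exp[v,u] else ".") for u in range(u0-50,u0+50)))
E
```

```text
clock: 55.0
tool_pos: [0.2462, 0.4001, 0.2668]
ee_rot: [-0.006, -0.01, 1.0, -0.006]
force: [0.9, 0.1, 0.3]
finger_gap: 0.0212
gripper_force: 0.0
scene [0.62 0.72 0.73 0.74] changed outside expected: 1646 expected px 1057
xxxxxxxxxxxxx.......................................................................................
xxxxxxxxxxxxx.......................................................................................
xxxxxxxxxxxxx.......................................................................................
xxxxxxxxxxxxx.......................................................................................
xxxxxxxxxxxxx.......................................................................................
xxxxxxxxxxxxxx......................................................................................
xxxxxxxxxxxxxx......................................................................................
xxxxxxxxxxxxxx......................................................................................
xxxxxxxxxxxxxx.........................................................
[... 2835 characters left out ...]
......................
.....x........xxxxxxxxxxxx..........................................................................
.....xxx...xxxxxxxxxxxxxx...........................................................................
....xxxxxxxxxxxxxxxxxxxx............................................................................
....xxxxxxxxxxx.xxxx.xxx............................................................................
...xxxxxxxxxxx..xxxxxxxx............................................................................
...xxxxxxxxx.xxxxxxxxxx.............................................................................
top [0.88 0.74 0.72 0.72] changed outside expected: 142 expected px 349
```

All four silhouettes match plates seated fully down, and the drainer's outline has not changed. Handing in.

```bash
python3 -c "
from bench import workorder
print(workorder.finish_job())"
```

```text
the job is handed in; nothing more can be done
None
```

The job is handed in at about 55 s: the drainer slopes to the rear on the blade, all four plates look fully down, one per slot (final check by image comparison, not by eye), and the arm never went near the timer or dish.

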